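# Pack two porcelain sets from the stock on the decorating bench

## Robot

A 7-joint arm with a two-finger parallel gripper is mounted at the origin on the work surface. World frame = base frame: x ahead of the robot, y to its left, z up, the work surface at z = 0. Lengths are in m, angles in rad, forces in N, time in s.
With the tool pointing down it reaches from about 0.425 to 1.025 m from the base axis. Payload 3.6 kg.
Tool frame: the origin (TCP) lies on the centre line of the jaws, within the pads' length; the fingertips stand 14 mm ahead of it and the grasp point (between the pads) lies 5 mm behind it; z points along the fingers, y is the direction in which the jaws open and shut (so a half turn about z gives the same grasp; the last joint's range is limited). The gripper opens to 85 mm and grips with 20 to 120 N. Pads are 22 mm wide; open, the fingers measure 114 mm over their backs; the gripper's body (76 mm by 85 mm) begins 54 mm behind the grasp point. The pads swing forward as they close: fully open they stand 13 mm farther back than shut.
Start: joints at [-1.224, 0.591, 0.048, 1.609, -0.033, 0.943, -0.034], TCP at [0.309, 0.656, 0.245] pointing down, gripper open.
Joint ranges: [-2.69, 2.69], [-0.47, 2.24], [-1.27, 1.36], [0.19, 2.51], [-1.53, 4.68], [0.08, 2.07], [-3.09, 3.09]. Speed limits (rad/s): [2.57, 2.57, 3.14, 3.14, 3.14, 3.14, 3.14].

## Interface

Orientations are given as [roll, pitch, yaw] about the fixed x, y, z axes, in that order (R = Rz(yaw) Ry(pitch) Rx(roll)).
In Python, from cell import manip, cams gives the robot as it stands.
- The arm moves only by the shell command python3 -m pendant 'ROWS'. ROWS is JSON, a list of rows, each a list of 3 entries, a list of its own where there are three numbers: the gripper command: -1 is shut, 1 is fully open, values between are in proportion, then the shift along the world's x, y, z in cm, then the turn, a rotation vector about the world's x, y, z in rad. In form: [[fingers, [tx, ty, tz], [wx, wy, wz]], ...]. A call has 1 to 10 rows; each row shifts and turns the commanded pose from where the row before left it; what a row does not reach is not made up. A row lasts 1/10 s, in which the tool goes at most 50 mm and 8.59 degrees, less where a joint would pass 70% of its speed; a pose out of reach is approached as far as the arm can. A call is refused whole if a number of a shift passes 5 or a number of a turn 0.15, either way. A call with a gripper value outside its range is refused whole. The fingers move at their own pace and stop on an object; the grip force is fixed at half the most. Time passes only in rows, so rows that do not move let the fingers close. It gives the time, the measured TCP pose, the force and the opening at its end, in the units of the state.
- manip.observe(): the state, without advancing time (a new reading comes with each control period).
- cams.capture(name): name is "side" or "top" or "wrist"; returns the picture (480x640x3 uint8, red, green, blue); there is no depth.
- cams.calibration(name): a dict with "fx", "fy", "cx", "cy" (pixels), "extrinsics" (4x4, takes a point from camera to world coordinates). Camera axes: x right, y down, z forward; pixel columns grow to the right and rows downward; lengths in m; the calibration is good to about 2 mm. A picture is of the moment at which its call begins: read the wrist's pose just before it. calibration takes no time and is no camera call; for the wrist camera it gives the pose at the moment of the call.
- manip.finish_job(): hands the job in, once; it reports no verdict.
The state is a dict: "time_s": time; "joint_positions": joint angles; "qvel": joint speeds; "joint_efforts": joint torques, N m; "tool_pos": TCP position; "ee_rot": TCP orientation; "contact_force": force on the tool from outside, world axes, zero at the start; "wrist_torque": the same for the moment, N m; "grip_width": finger opening in m.
Only numpy, scipy, OpenCV 4.12 (cv2) and the standard library are available. Lean on these libraries where they do the work, as an engineer would, in place of code of your own. Each camera call takes 0.05 s, during which the arm holds its last target.

## Task

Make up the two sets on the packing trays: on the long tray stand the sake flask in the larger compartment and the small sake cup in the smaller one; on the squarish tray put the round wooden coaster in the wide compartment with the tea cup standing on it, and lay the chopstick rest lengthwise in the narrow slot. Put every piece upright in the middle of its compartment (the tea cup in the middle of the coaster). Do not tip any porcelain over, and leave the glaze bowl, the squeeze bottle and the water jar where they are.

Things in the scene. Friction and masses are not known exactly. Their poses are not given: they have to be found in the camera images.
- long_tray: Fixed shallow wooden tray 240 mm (own x) by 110 mm (own y), floor 5 mm thick, rim and divider 5 mm wide with tops 13 mm above the table. Origin: centre of underside, z up. A divider parallel to y makes two compartments: the larger, 135 by 100 mm inside, centred at x = -47.5 mm, y = 0; the smaller, 90 by 100 mm, centred at x = +70 mm, y = 0.
- square_tray: Fixed shallow wooden tray, shorter and broader: 170 mm (own x) by 150 mm (own y), floor 5 mm thick, rim and divider 5 mm wide with tops 13 mm above the table. Origin: centre of underside, z up. A divider parallel to y makes a wide compartment, 110 (x) by 140 mm inside, centred at x = -25 mm, y = 0, and a narrow slot, 45 (x) by 140 mm (along y), centred at x = +57.5 mm, y = 0.
- flask: White porcelain sake flask with blue dots, loose, upright, 220 g, 125 mm tall: round belly 66 mm in diameter (widest from 15 to 50 mm up), shoulder narrowing to a straight neck 30 mm in diameter from 80 mm up to the mouth at 125 mm. Origin: centre of the foot, z up. It can be gripped by the neck.
- sake_cup: Small white porcelain sake cup, loose, open upwards, 60 g, 38 mm tall, 46 mm across the rim, 44 mm at 12 mm up, foot 28 mm across. Origin: centre of the foot, z up.
- tea_cup: Larger straight-sided white porcelain tea cup without a handle, loose, open upwards, 150 g, 65 mm tall, 58 mm in diameter from 16 mm up to the rim, foot 44 mm across. Origin: centre of the foot, z up.
- coaster: Round wooden coaster, a flat disc 64 mm in diameter and 14 mm thick, loose, 40 g. Origin: centre of the underside, z up.
- chopstick_rest: White porcelain chopstick rest with two blue flowers, a loose block 60 mm long (own x), 24 mm wide (own y), 20 mm tall, 50 g. Origin: centre of the underside, z up.
- glaze_bowl: Bystander: porcelain bowl with dark green-black glaze inside, loose, among the stock, 96 mm across the rim, 50 mm tall. Origin: centre of the foot. Leave it alone.
- squeeze_bottle: Bystander: grey plastic squeeze bottle with a white cap and pointed nozzle, loose, 64 mm in diameter, 160 mm tall, beside the stock. Origin: centre of the foot. Leave it alone.
- water_jar: Bystander: round blue jar, loose, 80 mm across the mouth, 80 mm tall, beside the stock. Origin: centre of the foot. Leave it alone.

How it is judged:
By the outcome, as a careful person would: the job done as asked, in the order asked, and still so for the second after the job is handed in, with the robot touching nothing.
It also fails if it takes over 133 s, if anything falls off the work surface, if the arm or the gripper's body presses on something with over 40 N, if the wrist force passes 120 N, or if a joint passes its speed limit or range.

## Working session

There is one attempt and no reset: what is moved stays moved. The work goes in short steps, Python scripts to look and compute and a shell command to move; the robot and the scene stay as the last step left them, time stands still between calls to the robot, and variables do not carry over. Pictures are saved under pics/ and viewed, and the job is handed in when it is done.

```bash
ls; mkdir -p pics; python3 - <<'E'
from cell import manip, cams
import cv2
print(manip.observe())
for n in ["side","top","wrist"]:
    c=cams.calibration(n); print(n,c)
    im=cams.capture(n); cv2.imwrite(f"pics/{n}0.png",im[:,:,::-1])
E
```

```text
pics
{'time_s': 0.0, 'joint_positions': array([-1.22446137,  0.5921474 ,  0.04829096,  1.60984483, -0.03328773,
        0.94269118, -0.03370386]), 'qvel': array([-0.00064074,  0.00105324, -0.00094134,  0.00168605,  0.00028492,
       -0.00196527,  0.00038832]), 'joint_efforts': array([ 4.79127757e-04, -5.48690736e+01,  1.54686537e+00, -1.98120224e+01,
        9.42775951e-03,  8.66249786e-03,  6.87771333e-06]), 'tool_pos': array([0.30834535, 0.6552713 , 0.24411186]), 'ee_rot': array([-3.13931027e+00,  1.35093101e-04,  2.70184852e+00]), 'contact_force': array([ 0.35814226,  0.28764933, -0.46443525]), 'wrist_torque': array([ 0.03041406, -0.02339201, -0.00350456]), 'grip_width': 0.0854419624691665}
side {'fx': 434.8379859645427, 'fy': 434.8379859645427, 'cx': 319.89714864654735, 'cy': 231.49185586058633, 'extrinsics': array([[ 0.71386511, -0.42974111,  0.55291879,  0.06638186],
       [-0.70014318, -0.42219799,  0.57580238, -0.52215068],
       [-0.01400476, -0.79816755, -0.60227272,  0.57266673],
       [ 0.        ,  0.        ,  0.        ,  1.        ]])}
top {'fx': 456.2007104828003, 'fy': 456.2007104828003, 'cx': 313.9997951458977, 'cy': 235.96023660545472, 'extrinsics': array([[ 3.77333063e-04, -9.89553157e-01,  1.44167984e-01,
         4.28884902e-01],
       [-9.99914036e-01, -2.26288529e-03, -1.29151051e-02,
         9.42243760e-03],
       [ 1.31064186e-02, -1.44150717e-01, -9.89468945e-01,
         9.83450660e-01],
       [ 0.00000000e+00,  0.00000000e+00,  0.00000000e+00,
         1.00000000e+00]])}
wrist {'fx': 362.4096879597352, 'fy': 362.4096879597352, 'cx': 319.23154642229474, 'cy': 233.169017603472, 'extrinsics': array([[ 0.42526652,  0.85845652,  0.2867068 ,  0.23485352],
       [ 0.90506419, -0.40242461, -0.13752543,  0.69120175],
       [-0.00268173,  0.31797302, -0.94809597,  0.37206283],
       [ 0.        ,  0.        ,  0.        ,  1.        ]])}
```

View pics/top0.png

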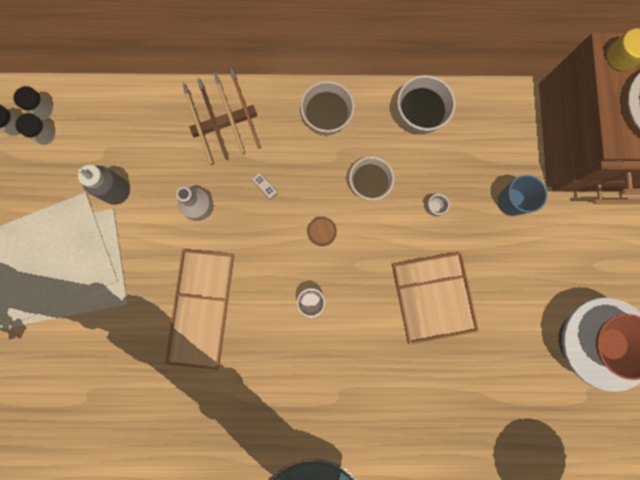

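View pics/side0.png

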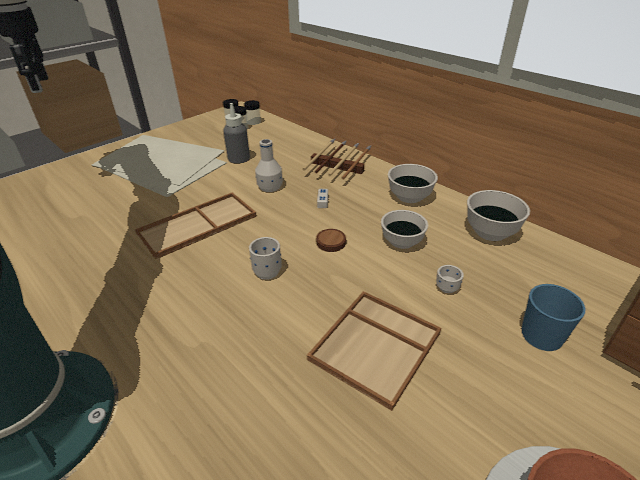

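View pics/wrist0.png

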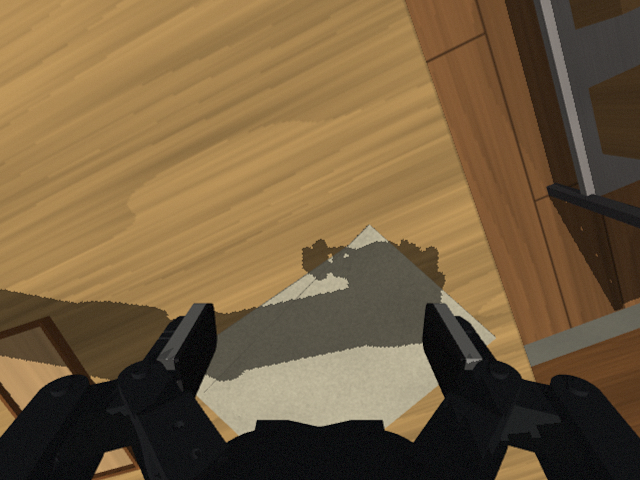

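Top view: flask about (193,203), chopstick rest (264,186), coaster (321,231), tea cup (310,302), sake cup (437,204), long tray around (200,308), square tray around (435,297). Enlarging for measurement.

```bash
python3 - <<'E'
import cv2
im=cv2.imread("pics/top0.png")
def crop(n,x0,y0,w,h,s):
    c=cv2.resize(im[y0:y0+h,x0:x0+w],None,fx=s,fy=s,interpolation=cv2.INTER_CUBIC)
    for x in range((x0+9)//10*10,x0+w,10):
        cv2.putText(c,str(x),((x-x0)*s,8),0,.3,(0,0,255),1); cv2.line(c,((x-x0)*s,0),((x-x0)*s,h*s),(0,0,255) if x%50==0 else (120,120,220),1)if x%10==0 else 0
    for y in range((y0+9)//10*10,y0+h,10):
        cv2.putText(c,str(y),(0,(y-y0)*s),0,.3,(255,0,0),1); cv2.line(c,(0,(y-y0)*s),(w*s,(y-y0)*s),(220,120,120),1)
    cv2.imwrite(f"pics/{n}.png",c)
crop("c_long",160,245,90,130,4)
crop("c_sq",385,245,100,105,5)
crop("c_mid",240,165,110,160,3)
crop("c_flask",165,165,120,60,6)
crop("c_cup",415,180,50,45,8)
E
```

```text
(no output)
```

View pics/c_long.png

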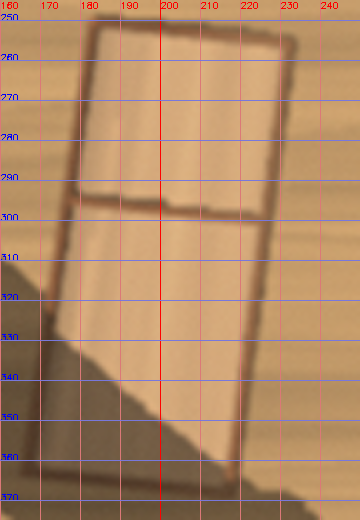

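View pics/c_sq.png

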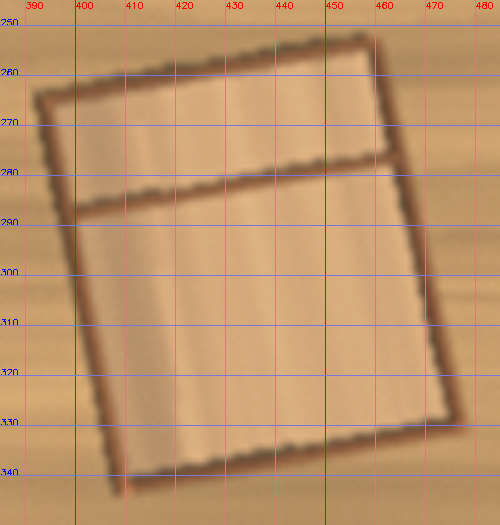

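View pics/c_mid.png

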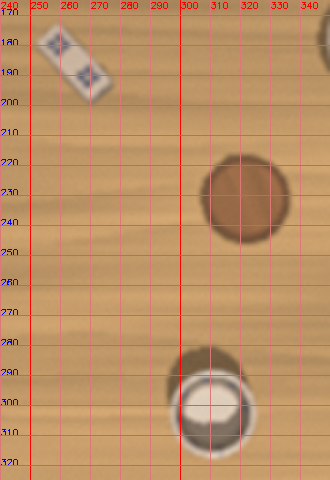

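View pics/c_flask.png

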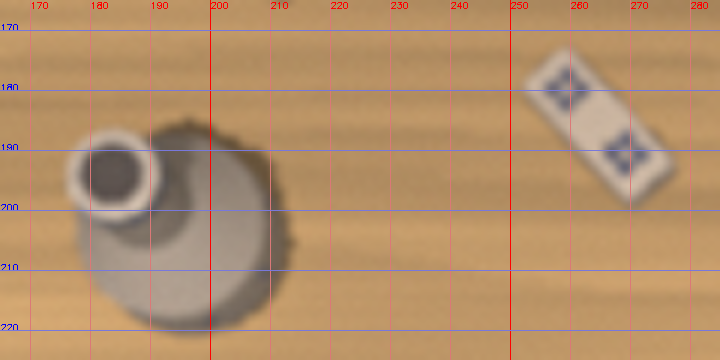

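View pics/c_cup.png

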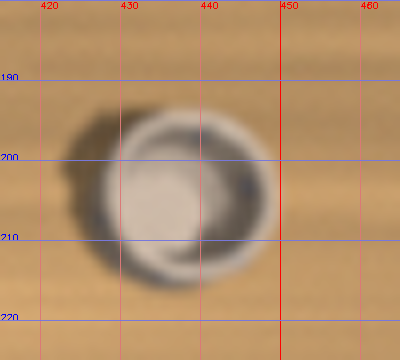

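```bash
cat > h.py <<'E'
import cv2, numpy as np
from cell import manip, cams
def crop(im,n,x0,y0,w,h,s):
    c=cv2.resize(im[y0:y0+h,x0:x0+w],None,fx=s,fy=s,interpolation=cv2.INTER_CUBIC)
    for x in range((x0+9)//10*10,x0+w,10):
        X=int((x-x0+.5)*s); cv2.line(c,(X,0),(X,h*s),(120,120,220),1); cv2.putText(c,str(x),(X,8),0,.3,(0,0,255),1)
    for y in range((y0+9)//10*10,y0+h,10):
        Y=int((y-y0+.5)*s); cv2.line(c,(0,Y),(w*s,Y),(220,120,120),1); cv2.putText(c,str(y),(0,Y),0,.3,(255,0,0),1)
    cv2.imwrite(f"pics/{n}.png",c)
def proj(cal,P):
    E=cal["extrinsics"]; p=(np.atleast_2d(P)-E[:3,3])@E[:3,:3]
    return np.c_[cal["fx"]*p[:,0]/p[:,2]+cal["cx"],cal["fy"]*p[:,1]/p[:,2]+cal["cy"]]
def unproj(cal,uv,z):
    E=cal["extrinsics"]; uv=np.atleast_2d(uv).astype(float)
    d=np.c_[(uv[:,0]-cal["cx"])/cal["fx"],(uv[:,1]-cal["cy"])/cal["fy"],np.ones(len(uv))]@E[:3,:3].T
    o=E[:3,3]; return o+d*((z-o[2])/d[:,2])[:,None]
E
python3 - <<'E'
from h import *
im=cv2.imread("pics/side0.png")
crop(im,"s_long",130,185,135,75,5)
crop(im,"s_sq",300,285,150,125,5)
crop(im,"s_mid",240,130,115,155,4)
crop(im,"s_cup",425,255,50,45,8)
E
```

```text
(no output)
```

View pics/s_long.png

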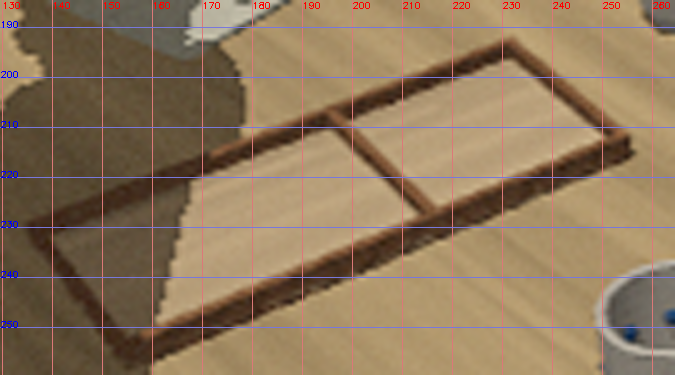

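View pics/s_sq.png

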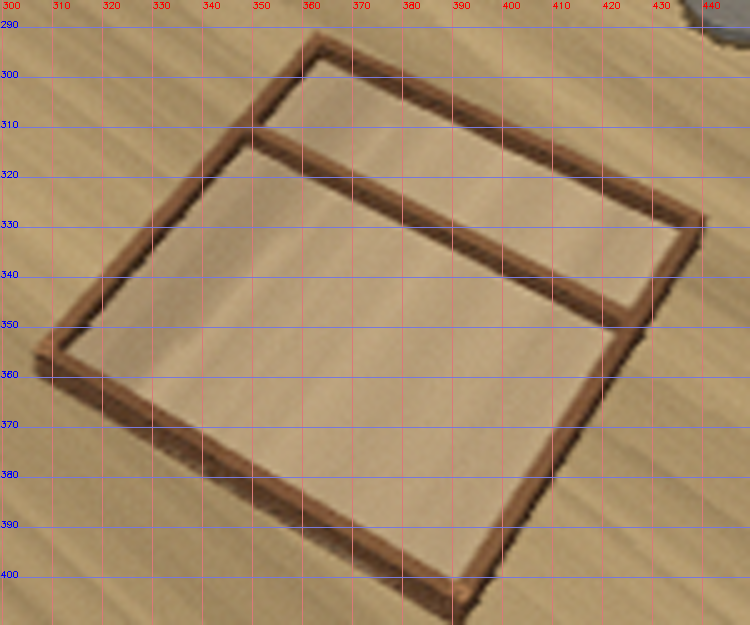

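View pics/s_mid.png

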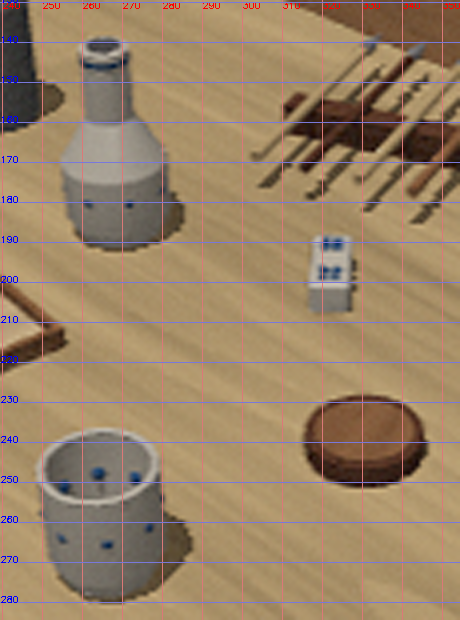

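View pics/s_cup.png

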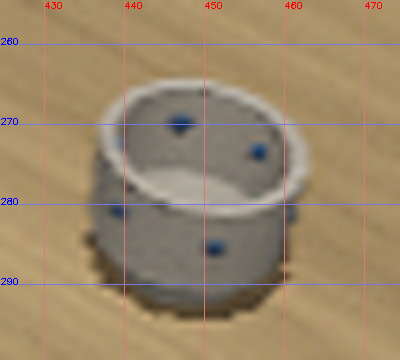

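```bash
cat > trays.py <<'E'
from h import *
from scipy.optimize import least_squares
ct,cs=cams.calibration("top"),cams.calibration("side")
def fit(hx,hy,t,s,g):
    L=np.array([[hx,hy],[hx,-hy],[-hx,-hy],[-hx,hy]])
    def W(p):
        c,si=np.cos(p[2]),np.sin(p[2]); return np.c_[L@np.array([[c,si],[-si,c]])+p[:2],np.full(4,.013)]
    for nm,a,b in [("top",1,0),("side",0,1),("both",1,1)]:
        f=lambda p:np.r_[a*(proj(ct,W(p))-t).ravel(),b*(proj(cs,W(p))-s).ravel()]
        r=least_squares(f,g); print(nm,r.x.round(4),np.abs(r.fun).max().round(2))
    print(r.fun.reshape(2,4,2).round(1).tolist())
print("long");fit(.12,.055,[[183.7,248.7],[233.7,254],[218.7,368.7],[165,362.5]],[[231.5,192.5],[255.5,211],[153,254],[135,230.5]],[.43,.24,0])
print("sq");fit(.085,.075,[[391.7,263],[460,251.5],[477,330],[408,343]],[[363,291],[441,328],[391.5,405.5],[307,354]],[.45,-.27,0])
def pt(n,t,s,z):
    a=unproj(ct,t,z)[0];b=unproj(cs,s,z)[0]; print(n,a.round(4),b.round(4))
pt("flask mouth",[182.9,193.3],[263,141.5],.125)
pt("sakecup rim",[438.4,203.3],[449.2,272.3],.038)
pt("teacup rim",[310.2,302.3],[262.5,244.5],.065)
pt("coaster top",[321,231.2],[330.8,239],.014)
pt("rest top",[264,185.8],[322.5,194.5],.02)
q=unproj(ct,[[258.8,178.8],[269.0,190.0]],.02); print("rest flowers",q.round(4)); d=q[1]-q[0]; print(np.arctan2(d[1],d[0]), np.linalg.norm(d))
q=unproj(cs,[[322.3,190],[319.5,197.2]],.02); print("rest flowers",q.round(4)); d=q[1]-q[0]; print(np.arctan2(d[1],d[0]), np.linalg.norm(d))
E
python3 trays.py
```

```text
long
top [ 0.4185  0.2347 -0.1114] 0.77
side [ 0.4163  0.2388 -0.1018] 0.97
both [ 0.4171  0.236  -0.1084] 1.39
[[[-1.4, -0.1], [-0.2, 0.3], [-0.8, 1.0], [-0.2, 1.3]], [[1.3, -0.2], [1.1, 1.1], [1.4, 1.0], [0.2, -0.8]]]
sq
top [ 0.4417 -0.2577  0.1736] 0.53
side [ 0.4397 -0.2577  0.1689] 0.86
both [ 0.4405 -0.2576  0.1706] 1.11
[[[-0.0, 0.3], [0.1, 0.1], [0.4, 1.1], [-0.6, 0.6]], [[0.3, -0.7], [0.6, -0.6], [0.7, -0.4], [-0.5, -0.1]]]
flask mouth [0.6362 0.2501 0.125 ] [0.6305 0.2542 0.125 ]
sakecup rim [ 0.6374 -0.2672  0.038 ] [ 0.6352 -0.2648  0.038 ]
teacup rim [0.4291 0.005  0.065 ] [0.4289 0.011  0.065 ]
coaster top [ 0.5805 -0.0183  0.014 ] [ 0.577  -0.0228  0.014 ]
rest top [0.6788 0.1052 0.02  ] [0.6804 0.1061 0.02  ]
rest flowers [[0.6944 0.1167 0.02  ]
 [0.6695 0.0942 0.02  ]]
-2.4063343304447753 0.03350637533267912
rest flowers [[0.6943 0.1209 0.02  ]
 [0.667  0.1027 0.02  ]]
-2.5535017565505194 0.032794780623425925
```

```bash
python3 -m pendant '[[1,[2.7,-3.3,0],[0,0,0]],[1,[2.7,-3.3,0],[0,0,0]],[1,[2.7,-3.3,0],[0,0,0]],[1,[2.7,-3.3,0],[0,0,0]],[1,[2.7,-3.3,0],[0,0,0]],[1,[2.7,-3.3,0],[0,0,0]],[1,[2.7,-3.3,0],[0,0,0]],[1,[2.7,-3.3,0],[0,0,0]],[1,[2.7,-3.3,0],[0,0,0]],[1,[2.7,-3.3,0],[0,0,0]]]'
```

```text
time_s: 1.15
tool_pos: [0.5793, 0.3245, 0.245]
ee_rot: [-3.141, -0.0, 2.702]
contact_force: [1.1, 0.3, 1.0]
grip_width: 0.0855
```

```bash
python3 -m pendant '[[1,[2.7,-3.5,0],[0,0,0]],[1,[2.7,-3.7,0],[0,0,0]],[1,[0,0,0],[0,0,0]]]'; cat > w.py <<'E'
import sys
from h import *
def wrist(n):
    o=manip.observe(); c=cams.calibration("wrist"); im=cams.capture("wrist")
    cv2.imwrite(f"pics/{n}.png",im[:,:,::-1]); np.savez(f"pics/{n}.npz",E=c["extrinsics"],tcp=o["tool_pos"],rot=o["ee_rot"])
    print(o["tool_pos"].round(4),o["ee_rot"].round(3),o["grip_width"].round(4)); return im
def load(n):
    c=cams.calibration("wrist"); d=np.load(f"pics/{n}.npz"); c["extrinsics"]=d["E"]; return c,d
if __name__=="__main__": wrist(sys.argv[1])
E
python3 w.py w1
```

```text
time_s: 1.45
tool_pos: [0.6378, 0.2436, 0.2453]
ee_rot: [-3.137, 0.006, 2.689]
contact_force: [0.6, -2.0, 0.0]
grip_width: 0.0855Traceback (most recent call last):
  File "w.py", line 9, in <module>
    if __name__=="__main__": wrist(sys.argv[1])
                             ~~~~~^^^^^^^^^^^^^
  File "w.py", line 6, in wrist
    print(o["tool_pos"].round(4),o["ee_rot"].round(3),o["grip_width"].round(4)); return im
                                                      ^^^^^^^^^^^^^^^^^^^^^
AttributeError: 'float' object has no attribute 'round'
```

View pics/w1.png

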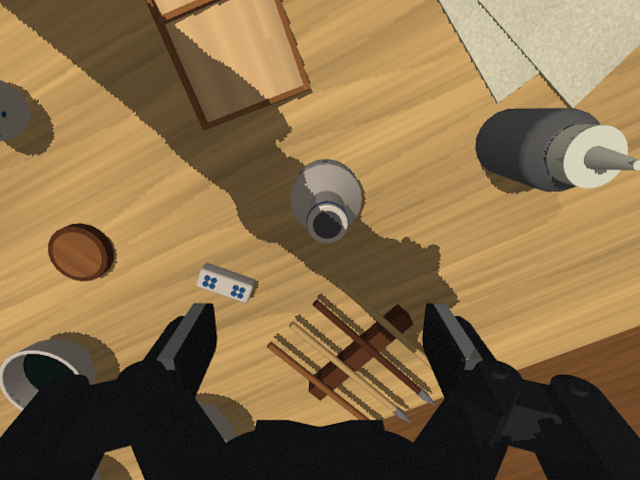

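Wrist picture shows the flask mouth at about (326,222), rest centre (226,284), coaster (80,251), and the brush stand between the fingers.

```bash
sed -i 's/o\["grip_width"\].round(4)/o["grip_width"]/' w.py; python3 - <<'E'
from w import *
im=cv2.imread("pics/w1.png"); crop(im,"w1c",280,150,95,100,6); crop(im,"w1r",190,250,80,60,8)
c,d=load("w1"); T=np.eye(4)
from scipy.spatial.transform import Rotation as R
print("tips", [proj(c,d["tcp"]+R.from_euler("xyz",d["rot"]).apply([0,s*.0425,z])).round(0).tolist() for s in(1,-1) for z in (0,.014)])
print("mouth",unproj(c,[326,222],.125), "rest",unproj(c,[[226,284],[209.5,282],[239,292]],.02),"coaster",unproj(c,[80,250],.014))
E
```

```text
tips [[[422.0, 324.0]], [[413.0, 307.0]], [[213.0, 324.0]], [[221.0, 306.0]]]
mouth [[0.63434669 0.25099269 0.125     ]] rest [[0.68024811 0.11066558 0.02      ]
 [0.67042361 0.09582909 0.02      ]
 [0.69477237 0.11848714 0.02      ]] coaster [[ 0.57971389 -0.01200409  0.014     ]]
```

View pics/w1c.png

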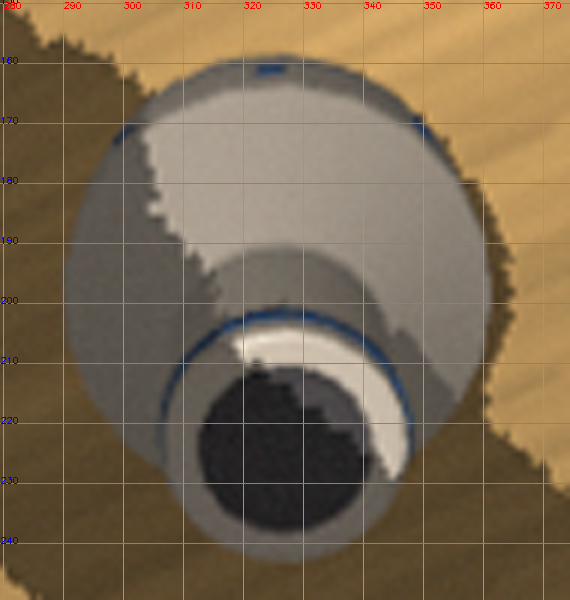

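View pics/w1r.png

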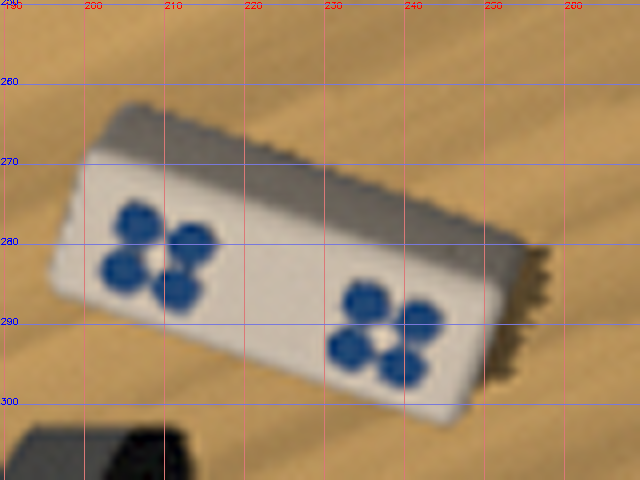

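```bash
python3 - <<'E'
from w import *
from scipy.spatial.transform import Rotation as R
print(manip.observe()["tool_pos"],manip.observe()["ee_rot"])
c,d=load("w1")
for x in(-.011,.011):
  for z in (-.01,0,.005,.014): print(x,z,proj(c,d["tcp"]+R.from_euler("xyz",d["rot"]).apply([[x,.0425,z],[x,-.0425,z]])).round(0).tolist())
im=cv2.imread("pics/w1.png"); crop(im,"w1t",150,290,100,90,6)
E
```

```text
[0.63531045 0.24803712 0.24501447] [-3.13920140e+00  2.30685335e-03  2.69301486e+00]
-0.011 -0.01 [[426.0, 363.0], [208.0, 363.0]]
-0.011 0 [[419.0, 347.0], [215.0, 347.0]]
-0.011 0.005 [[416.0, 340.0], [218.0, 340.0]]
-0.011 0.014 [[411.0, 328.0], [223.0, 328.0]]
0.011 -0.01 [[432.0, 313.0], [202.0, 313.0]]
0.011 0 [[424.0, 300.0], [210.0, 300.0]]
0.011 0.005 [[421.0, 294.0], [213.0, 294.0]]
0.011 0.014 [[415.0, 284.0], [219.0, 284.0]]
```

View pics/w1t.png

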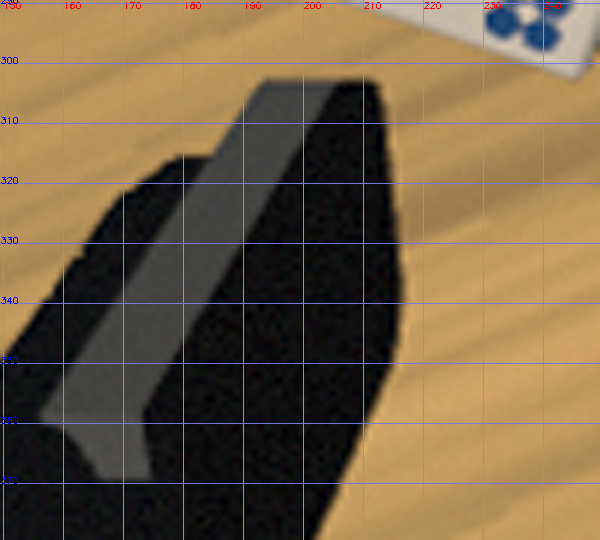

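```bash
python3 -m pendant '[[1,[0.1,-0.1,-2.5],[0,0,0]],[1,[0,0,-3],[0,0,0]],[1,[0,0,-3],[0,0,0]],[1,[0,0,-3],[0,0,0]],[1,[0,0,-2],[0,0,0]],[1,[0,0,-1.2],[0,0,0]],[1,[0,0,0],[0,0,0]],[1,[0,0,0],[0,0,0]]]'; python3 w.py w2
```

```text
time_s: 2.3
tool_pos: [0.6339, 0.2538, 0.0989]
ee_rot: [3.141, 0.0, 2.703]
contact_force: [-0.8, 0.4, 0.8]
grip_width: 0.0853
[0.6339 0.2538 0.0989] [3.141 0.    2.703] 0.08527542729831503
```

View pics/w2.png

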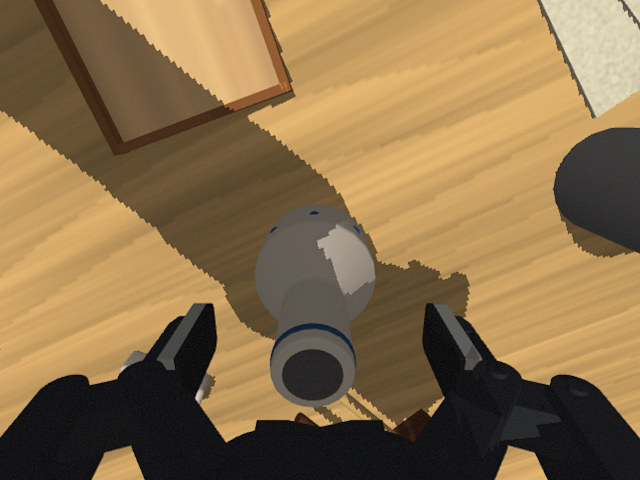

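Neck is between the jaws; mouth at about (313,365), jaw centreline at x≈319.

```bash
python3 - <<'E'
from w import *
c,d=load("w2"); print(unproj(c,[313,364],.125))
E
python3 -m pendant '[[1,[0,-0.1,0],[0,0,0]],[0,[0,0,0],[0,0,0]],[-1,[0,0,0],[0,0,0]],[-1,[0,0,0],[0,0,0]],[-1,[0,0,0],[0,0,0]],[-1,[0,0,0],[0,0,0]],[-1,[0,0,0],[0,0,0]],[-1,[0,0,0],[0,0,0]],[-1,[0,0,0],[0,0,0]],[-1,[0,0,0],[0,0,0]]]'
```

```text
[[0.63223827 0.25322039 0.125     ]]
time_s: 3.35
tool_pos: [0.6339, 0.2519, 0.0987]
ee_rot: [3.141, 0.0, 2.702]
contact_force: [-1.5, -1.3, 5.9]
grip_width: 0.0288
```

```bash
python3 -m pendant '[[-1,[0,0,2],[0,0,0]],[-1,[0,0,3],[0,0,0]],[-1,[-2,0,1],[0,0,0]],[-1,[-4,0,0],[0,0,0]],[-1,[-4,0,0],[0,0,0]],[-1,[-4,0,0],[0,0,0]],[-1,[-4,0,0],[0,0,0]],[-1,[-4,-0.5,0],[0,0,0]],[-1,[-3,-0.5,0],[0,0,0]],[-1,[-1.4,0,0],[0,0,0]]]';python3 -m pendant '[[-1,[0,0,0],[0,0,0]],[-1,[0,0,0],[0,0,0]]]'; python3 w.py w3; python3 - <<'E'
from h import *
for n in("side","top"): cv2.imwrite(f"pics/{n}3.png",cams.capture(n)[:,:,::-1])
E
```

```text
time_s: 4.35
tool_pos: [0.3652, 0.2403, 0.1574]
ee_rot: [-3.137, -0.003, 2.704]
contact_force: [0.5, 0.6, -2.4]
grip_width: 0.0289
time_s: 4.55
tool_pos: [0.3716, 0.2431, 0.1585]
ee_rot: [3.139, 0.002, 2.702]
contact_force: [1.2, -0.4, -2.4]
grip_width: 0.0286
[0.3716 0.2431 0.1585] [3.139e+00 2.000e-03 2.702e+00] 0.02861140999788287
```

View pics/w3.png

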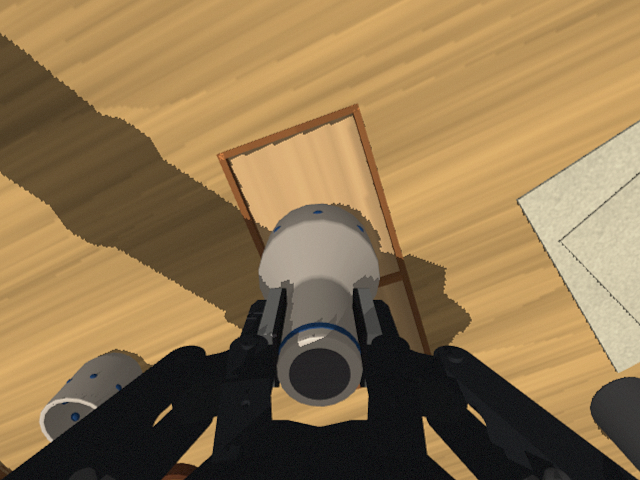

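View pics/side3.png

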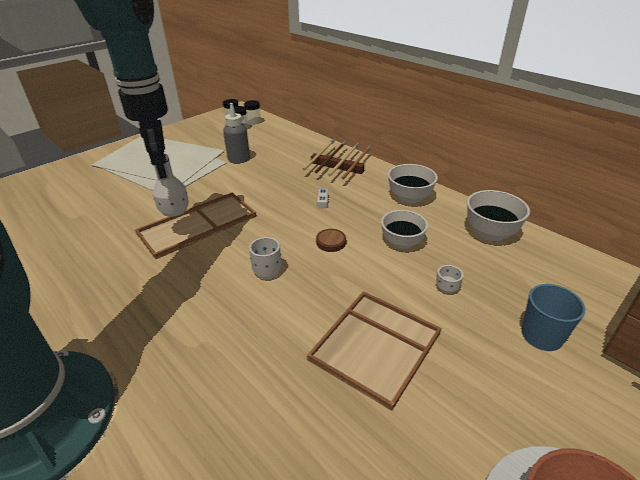

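View pics/top3.png

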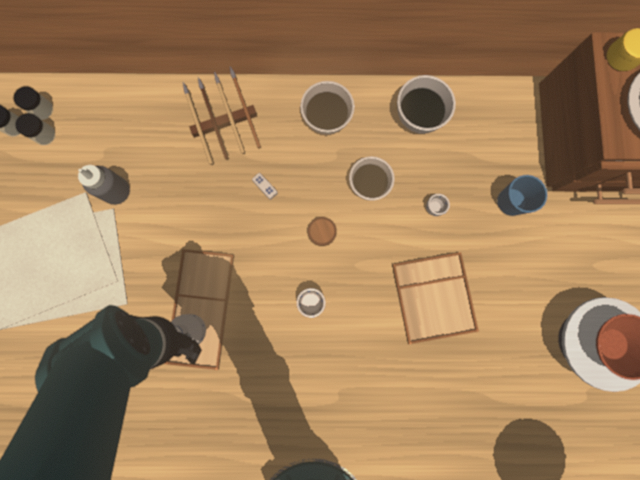

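```bash
python3 - <<'E'
from w import *
im=cv2.imread("pics/w3.png"); crop(im,"w3c",210,90,220,200,3)
c,d=load("w3"); q=unproj(c,[[219,156],[357,106]],.013);print(q); print(np.linalg.norm(q[1]-q[0]))
e=(q[1]-q[0])[:2]; e/=np.linalg.norm(e); ex=np.array([e[1],-e[0]]); print("yaw",np.arctan2(ex[1],ex[0]),"comp centre",q.mean(0)[:2]+ex*.0725)
print("mouth",unproj(c,[319.5,369],.185),manip.observe()["tool_pos"])
E
```

```text
[[0.29490503 0.19826045 0.013     ]
 [0.30627344 0.30474746 0.013     ]]
0.10709212961888072
yaw -0.10635580096390132 comp centre [0.37267958 0.24380769]
mouth [[0.37237905 0.24371868 0.185     ]] [0.37200089 0.24277917 0.15845561]
```

View pics/w3c.png

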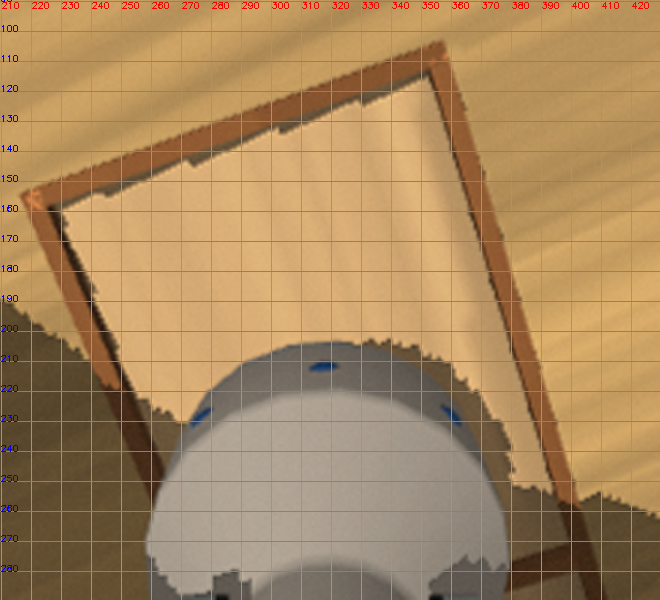

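```bash
python3 -m pendant '[[-1,[-0.15,-0.1,-2],[0,0,0]],[-1,[0,0,-1.8],[0,0,0]],[-1,[0,0,-1],[0,0,0]],[-1,[0,0,-0.5],[0,0,0]],[-1,[0,0,0],[0,0,0]],[-1,[0,0,-0.1],[0,0,0]],[-1,[0,0,0],[0,0,0]]]'
```

```text
time_s: 5.4
tool_pos: [0.3686, 0.2413, 0.1047]
ee_rot: [3.141, 0.001, 2.702]
contact_force: [-0.1, 0.4, -1.9]
grip_width: 0.0287
```

```bash
python3 -m pendant '[[-1,[0.1,0.1,-0.1],[0,0,0]],[-1,[0,0,0],[0,0,0]],[-1,[0,0,-0.05],[0,0,0]],[-1,[0,0,0],[0,0,0]]]'
```

```text
time_s: 5.8
tool_pos: [0.3696, 0.2423, 0.1035]
ee_rot: [3.14, 0.001, 2.702]
contact_force: [-0.9, 0.1, 5.2]
grip_width: 0.0287
```

```bash
python3 -m pendant '[[0,[0,0,0],[0,0,0]],[0.5,[0,0,0],[0,0,0]],[1,[0,0,0],[0,0,0]],[1,[0,0,0],[0,0,0]],[1,[0,0,0],[0,0,0]],[1,[0,0,2],[0,0,0]],[1,[0,0,4],[0,0,0]],[1,[0,0,4],[0,0,0]],[1,[2,-3,0],[0,0,0]],[1,[2,-4,0],[0,0,0]]]';python3 -m pendant '[[1,[2,-4,0],[0,0,0]],[1,[2,-4,0],[0,0,0]],[1,[2,-4,0],[0,0,0]],[1,[2,-4,0],[0,0,0]],[1,[2,-4,0],[0,0,0]],[1,[2,-4,0],[0,0,0]],[1,[2,-4,0],[0,0,0]],[1,[2,-4,0],[0,0,0]],[1,[2,-4,0],[0,0,0]],[1,[2,-4,0],[0,0,0]]]'
```

```text
time_s: 6.8
tool_pos: [0.4106, 0.1742, 0.2045]
ee_rot: [3.137, 0.003, 2.708]
contact_force: [-0.0, 0.5, -1.2]
grip_width: 0.0855
time_s: 7.8
tool_pos: [0.6094, -0.2296, 0.2024]
ee_rot: [3.142, -0.001, 2.702]
contact_force: [0.5, 1.1, -0.6]
grip_width: 0.0854
```

```bash
python3 -m pendant '[[1,[2.5,-3.6,-2],[0,0,0]],[1,[0,0,-2],[0,0,0]],[1,[0,0,0],[0,0,0]],[1,[0,0,0],[0,0,0]]]'; python3 w.py w4; python3 - <<'E'
from h import *
for n in("side","top"): cv2.imwrite(f"pics/{n}4.png",cams.capture(n)[:,:,::-1])
E
```

```text
time_s: 8.2
tool_pos: [0.6334, -0.2628, 0.1621]
ee_rot: [3.141, -0.003, 2.703]
contact_force: [-0.4, -0.3, -0.7]
grip_width: 0.0855
[ 0.6334 -0.2628  0.1621] [ 3.141e+00 -3.000e-03  2.703e+00] 0.08553748190726902
```

View pics/w4.png

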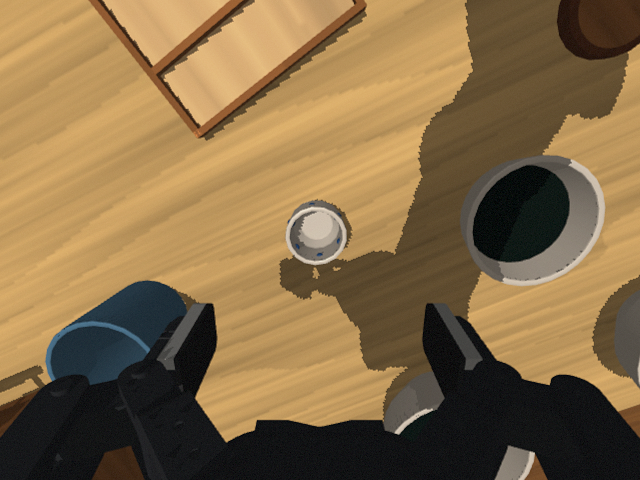

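View pics/top4.png

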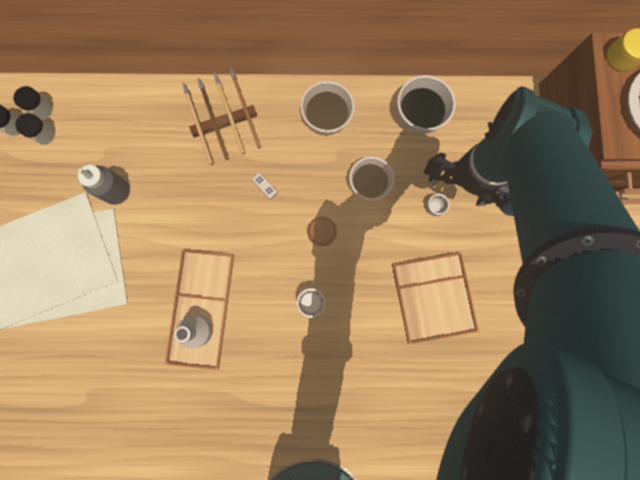

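Cup rim at (316.5,236); jar and bowls stay clear of the jaws. Flask stands in the long tray.

```bash
python3 - <<'E'
from w import *
c,d=load("w4"); print(unproj(c,[316.5,236],.038), manip.observe()["tool_pos"])
# square tray corner check (+,-)=(200,135)? and (+,+)=(366,6)
q=unproj(c,[[200,137],[366.5,5]],.013);print(q,np.linalg.norm(q[0]-q[1]),np.arctan2(-(q[1]-q[0])[0],(q[1]-q[0])[1]))
E
```

```text
[[ 0.63700573 -0.26577429  0.038     ]] [ 0.63462493 -0.26277964  0.16400387]
[[ 0.53796547 -0.31463279  0.013     ]
 [ 0.51170851 -0.17001064  0.013     ]] 0.14698637082628502 0.1795993519309639
```

```bash
python3 -m pendant '[[1,[0.2,-0.3,-3],[0,0,0]],[1,[0,0,-3],[0,0,0]],[1,[0,0,-3],[0,0,0]],[1,[0,0,-3],[0,0,0]],[1,[0,0,-1.7],[0,0,0]],[1,[0,0,-0.6],[0,0,0]],[1,[0,0,0],[0,0,0]],[1,[0,0,0],[0,0,0]]]'; python3 w.py w5;python3 - <<'E'
from h import *
for n in("side",): cv2.imwrite(f"pics/{n}5.png",cams.capture(n)[:,:,::-1])
E
```

```text
time_s: 9.15
tool_pos: [0.6373, -0.2674, 0.0213]
ee_rot: [3.141, 0.003, 2.702]
contact_force: [-0.3, -0.6, 0.4]
grip_width: 0.0854
[ 0.6373 -0.2674  0.0213] [3.141e+00 3.000e-03 2.702e+00] 0.08543125915238266
```

View pics/w5.png

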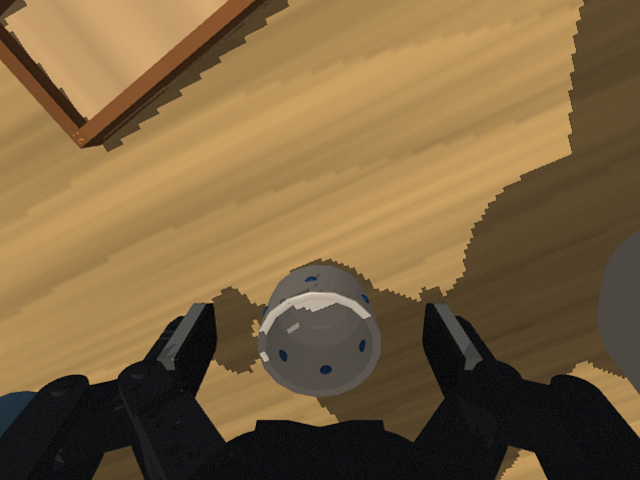

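View pics/side5.png

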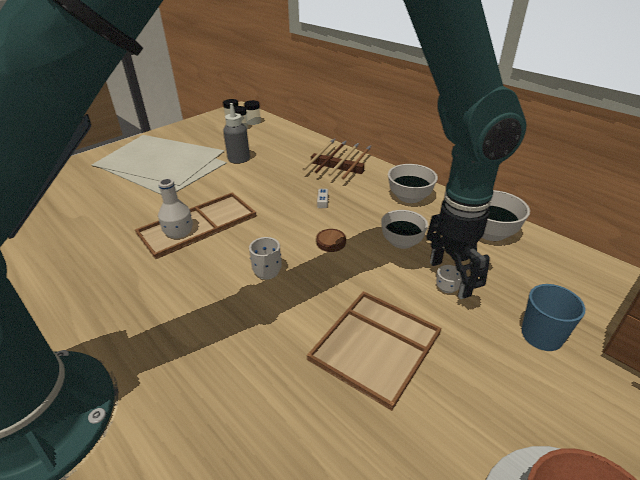

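Cup is centred between the pads (rim centre ≈(319,345)). Closing.

```bash
python3 -m pendant '[[0.3,[0,0,0],[0,0,0]],[-1,[0,0,0],[0,0,0]],[-1,[0,0,0],[0,0,0]],[-1,[0,0,0],[0,0,0]],[-1,[0,0,0],[0,0,0]],[-1,[0,0,0],[0,0,0]],[-1,[0,0,0],[0,0,0]],[-1,[0,0,0],[0,0,0]]]'
python3 - <<'E'
from w import *
c,d=load("w5"); print(unproj(c,[319.5,344],.038), manip.observe()["tool_pos"])
E
```

```text
time_s: 10.05
tool_pos: [0.6367, -0.2673, 0.0208]
ee_rot: [3.141, 0.001, 2.702]
contact_force: [0.2, 1.0, 5.0]
grip_width: 0.0442
[[ 0.63554199 -0.26549925  0.038     ]] [ 0.63669167 -0.2672658   0.02076779]
```

```bash
python3 -m pendant '[[-1,[0,0,2],[0,0,0]],[-1,[0,0,4],[0,0,0]],[-1,[0,0,4],[0,0,0]],[-1,[-0.9,2.9,0],[0,0,-0.12]],[-1,[-0.9,2.9,0],[0,0,-0.12]],[-1,[-0.9,2.9,0],[0,0,-0.12]],[-1,[-0.9,2.9,0],[0,0,-0.12]],[-1,[-0.9,2.9,0],[0,0,-0.12]],[-1,[-0.9,2.9,0],[0,0,-0.12]],[-1,[-0.9,2.9,0],[0,0,-0.12]]]';python3 -m pendant '[[-1,[-0.9,2.9,0],[0,0,-0.12]],[-1,[-0.9,2.9,0],[0,0,-0.12]],[-1,[-0.9,2.9,0],[0,0,-0.12]],[-1,[-0.9,2.9,0],[0,0,-0.12]],[-1,[-0.9,2.9,0],[0,0,-0.12]],[-1,[-0.9,2.9,0],[0,0,-0.12]],[-1,[-0.9,2.9,0],[0,0,-0.12]],[-1,[-0.9,2.9,0],[0,0,-0.12]],[-1,[-0.9,2.9,0],[0,0,-0.12]],[-1,[0,0,0],[0,0,0]]]'
```

```text
time_s: 11.05
tool_pos: [0.5725, -0.0628, 0.1196]
ee_rot: [-3.141, -0.0, 1.857]
contact_force: [-0.5, 1.0, -0.3]
grip_width: 0.0441
time_s: 12.05
tool_pos: [0.4899, 0.2027, 0.1186]
ee_rot: [-3.138, 0.001, 0.79]
contact_force: [0.5, 1.1, -0.6]
grip_width: 0.0442
```

```bash
python3 -m pendant '[[-1,[-0.4,2.6,0],[0,0,-0.1]],[-1,[0,0,0],[0,0,-0.09]],[-1,[0,0,0],[0,0,0]],[-1,[0,0,0],[0,0,0]]]'; python3 w.py w6;python3 - <<'E'
from h import *
for n in("side",): cv2.imwrite(f"pics/{n}6.png",cams.capture(n)[:,:,::-1])
E
```

```text
time_s: 12.45
tool_pos: [0.4883, 0.222, 0.1198]
ee_rot: [3.141, 0.0, 0.593]
contact_force: [-0.6, -0.5, 0.0]
grip_width: 0.044
[0.4883 0.222  0.1198] [3.141 0.    0.593] 0.043990205352087475
```

View pics/w6.png

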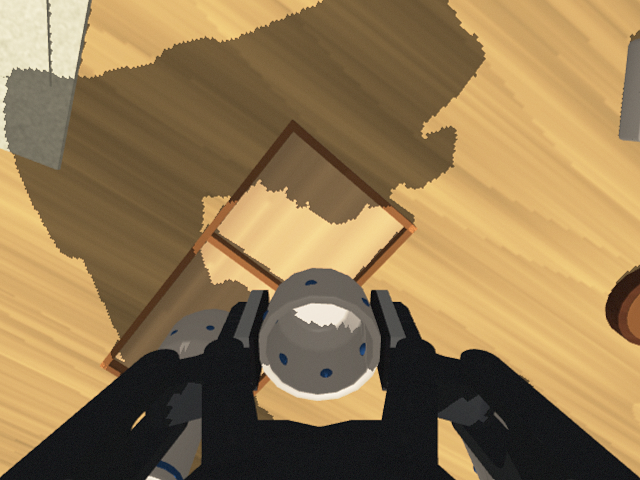

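View pics/side6.png

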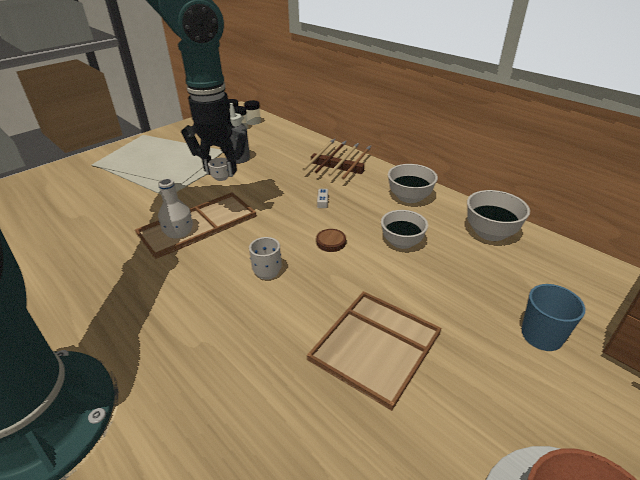

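```bash
python3 - <<'E'
from w import *
im=cv2.imread("pics/w6.png"); crop(im,"w6c",190,110,240,180,3)
c,d=load("w6"); q=unproj(c,[[293,120],[416,230],[101,364]],.013);print(q)
print([np.linalg.norm(q[0]-q[i]) for i in(1,2)])
ey=(q[0]-q[1])[:2]; ex=(q[0]-q[2])[:2]; yaw=[np.arctan2(-ey[0],ey[1]),np.arctan2(ex[1],ex[0])];print(yaw)
y=yaw[1];X=np.array([np.cos(y),np.sin(y)]); m=q[:2].mean(0)[:2]; print("small",m-X*.05,"large",m-X*.1675)
print("cup",unproj(c,[320,343],.119-.0208+.038),manip.observe()["tool_pos"])
E
```

```text
[[0.54332104 0.27898002 0.013     ]
 [0.52996974 0.17089587 0.013     ]
 [0.30758123 0.30481286 0.013     ]]
[np.float64(0.10890564717444899), np.float64(0.237150990188985)]
[np.float64(-0.12290431053534619), np.float64(-0.10914652297520765)]
small [0.48694292 0.23038444] large [0.37014211 0.24318371]
cup [[0.49098886 0.22392102 0.1362    ]] [0.4883781  0.22189163 0.11992898]
```

View pics/w6c.png

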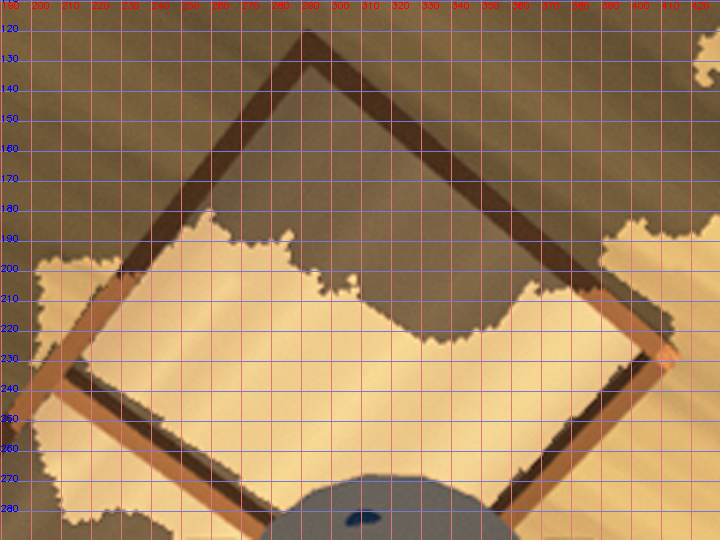

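```bash
python3 -m pendant '[[-1,[-0.35,0.65,-2],[0,0,0]],[-1,[0,0,-3],[0,0,0]],[-1,[0,0,-2.5],[0,0,0]],[-1,[0,0,-1.2],[0,0,0]],[-1,[0,0,-0.4],[0,0,0]],[-1,[0,0,-0.1],[0,0,0]],[-1,[0,0,0],[0,0,0]],[-1,[0,0,-0.1],[0,0,0]],[-1,[0,0,0],[0,0,0]]]'
```

```text
time_s: 13.45
tool_pos: [0.485, 0.2298, 0.0274]
ee_rot: [3.141, -0.001, 0.592]
contact_force: [-0.9, 0.4, -0.3]
grip_width: 0.0439
```

```bash
python3 -m pendant '[[-1,[0,-0.05,-0.1],[0,0,0]],[-1,[0,0,0],[0,0,0]],[-1,[0,0,-0.05],[0,0,0]],[-1,[0,0,0],[0,0,0]]]'
```

```text
time_s: 13.85
tool_pos: [0.4847, 0.2291, 0.0257]
ee_rot: [-3.141, -0.0, 0.592]
contact_force: [-0.9, -0.2, 4.1]
grip_width: 0.0442
```

```bash
python3 -m pendant '[[0.2,[0,0,0],[0,0,0]],[0.5,[0,0,0],[0,0,0]],[0.5,[0,0,0],[0,0,0]],[0.5,[0,0,0],[0,0,0]],[0.5,[0,0,1.5],[0,0,0]],[0.5,[0,0,3],[0,0,0]],[0.7,[0,0,4],[0,0,0]],[1,[0.9,-2.4,3],[0,0,0]],[1,[1.5,-4,0],[0,0,0]],[1,[1.5,-4,0],[0,0,0]]]';python3 -m pendant '[[1,[1.5,-4,0],[0,0,0]],[1,[1.5,-4,0],[0,0,0]],[1,[1.5,-4,0],[0,0,0]],[1,[1,-2,0],[0,0,0]],[1,[0,0,0],[0,0,0]],[1,[0,0,0],[0,0,0]],[1,[0,0,0],[0,0,0]]]'; python3 w.py w7; python3 - <<'E'
from h import *
for n in("side",): cv2.imwrite(f"pics/{n}7.png",cams.capture(n)[:,:,::-1])
E
```

```text
time_s: 14.85
tool_pos: [0.5246, 0.1252, 0.1413]
ee_rot: [3.141, -0.002, 0.595]
contact_force: [0.5, -0.5, 0.2]
grip_width: 0.0853
time_s: 15.55
tool_pos: [0.5779, -0.0132, 0.1398]
ee_rot: [-3.14, 0.001, 0.594]
contact_force: [0.2, -0.3, -0.1]
grip_width: 0.0854
[ 0.5779 -0.0132  0.1398] [-3.14e+00  1.00e-03  5.94e-01] 0.08540772472983389
```

View pics/w7.png

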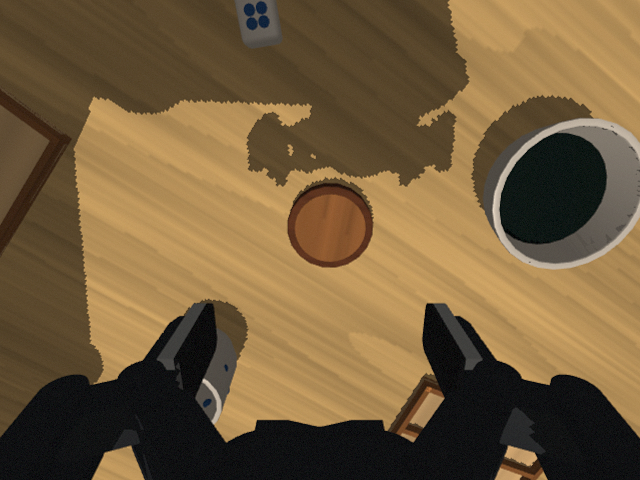

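View pics/side7.png

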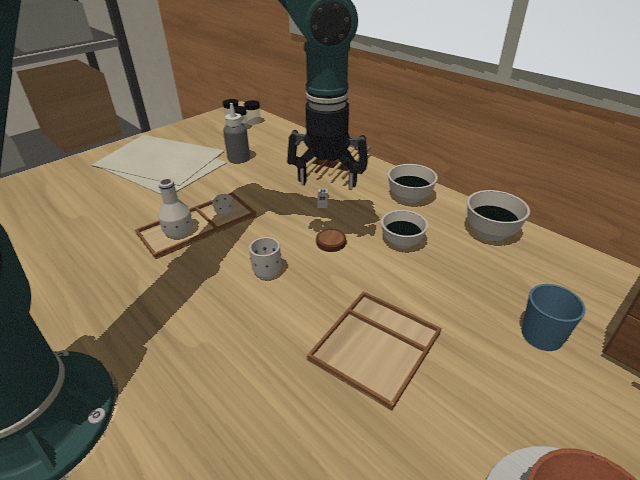

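```bash
python3 - <<'E'
from w import *
c,d=load("w7"); print(unproj(c,[330,225.5],.014), manip.observe()["tool_pos"]); im=cv2.imread("pics/w7.png"); crop(im,"w7c",280,175,105,100,6)
E
```

```text
[[ 0.58463042 -0.01748184  0.014     ]] [ 0.57803897 -0.01305609  0.13991919]
```

View pics/w7c.png

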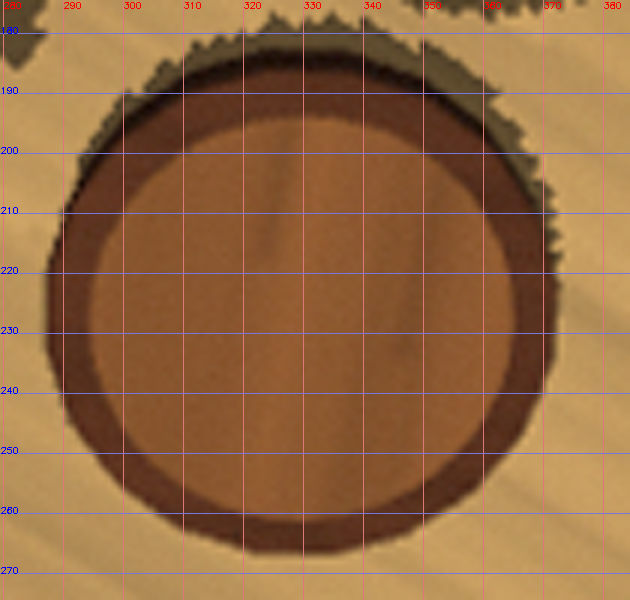

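```bash
python3 -m pendant '[[1,[0.4,-0.6,-2],[0,0,0]],[1,[0,0,-3],[0,0,0]],[1,[0,0,-3],[0,0,0]],[1,[0,0,-2],[0,0,0]],[1,[0,0,-1],[0,0,0]],[1,[0,0,0],[0,0,0]],[1,[0,0,0],[0,0,0]]]'; python3 w.py w8
```

```text
time_s: 16.35
tool_pos: [0.583, -0.0207, 0.0309]
ee_rot: [3.141, -0.001, 0.592]
contact_force: [-0.1, -0.3, 0.0]
grip_width: 0.0855
[ 0.583  -0.0207  0.0309] [ 3.141e+00 -1.000e-03  5.920e-01] 0.08548119820894995
```

View pics/w8.png

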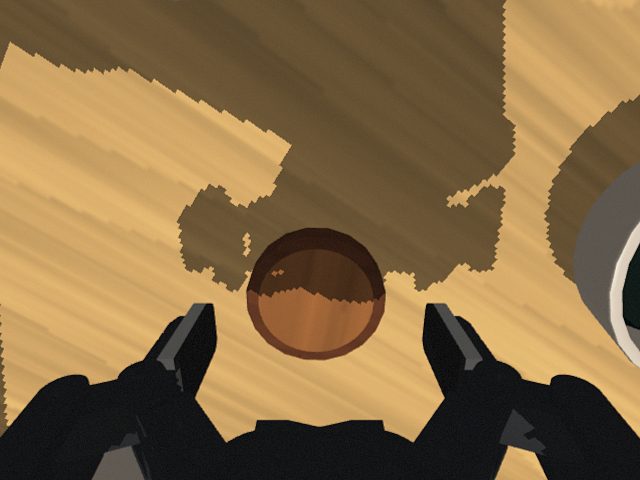

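```bash
python3 - <<'E'
from w import *
c,d=load("w8"); print(unproj(c,[316.5,299.5],.014), manip.observe()["tool_pos"])
E
```

```text
[[ 0.58430508 -0.01801074  0.014     ]] [ 0.5833561  -0.02087882  0.03125385]
```

```bash
python3 -m pendant '[[1,[0.1,0.2,-1],[0,0,0]],[1,[0,0,-0.7],[0,0,0]],[1,[0,0,-0.4],[0,0,0]],[1,[0,0,0],[0,0,0]],[1,[0,0,0],[0,0,0]],[0.4,[0,0,0],[0,0,0]],[0,[0,0,0],[0,0,0]],[-1,[0,0,0],[0,0,0]],[-1,[0,0,0],[0,0,0]],[-1,[0,0,0],[0,0,0]]]'; python3 -m pendant '[[-1,[0,0,0],[0,0,0]],[-1,[0,0,0],[0,0,0]]]'
```

```text
time_s: 17.4
tool_pos: [0.5839, -0.0192, 0.0101]
ee_rot: [3.141, -0.001, 0.592]
contact_force: [-1.0, 1.0, 5.3]
grip_width: 0.0617
time_s: 17.6
tool_pos: [0.5839, -0.0192, 0.0102]
ee_rot: [3.141, -0.001, 0.592]
contact_force: [-1.8, 0.6, 5.3]
grip_width: 0.0617
```

```bash
python3 -m pendant '[[-1,[0,0,1],[0,0,0]],[-1,[0,0,3],[0,0,0]],[-1,[-1,-1.3,1],[0,0,-0.07]],[-1,[-2.5,-3.6,0],[0,0,-0.07]],[-1,[-2.5,-3.6,0],[0,0,-0.07]],[-1,[-2.5,-3.6,0],[0,0,-0.07]],[-1,[-2.5,-3.6,0],[0,0,-0.07]],[-1,[-2.5,-3.6,0],[0,0,-0.07]],[-1,[-2.5,-3.6,0],[0,0,0]],[-1,[-0.9,-1.4,0],[0,0,0]]]'; python3 -m pendant '[[-1,[0,0,0],[0,0,0]],[-1,[0,0,0],[0,0,0]],[-1,[0,0,0],[0,0,0]]]'; python3 w.py w9
```

```text
time_s: 18.6
tool_pos: [0.4115, -0.2664, 0.0604]
ee_rot: [3.138, 0.001, 0.165]
contact_force: [0.9, -0.7, 0.0]
grip_width: 0.062
time_s: 18.9
tool_pos: [0.4159, -0.2604, 0.0592]
ee_rot: [-3.14, -0.001, 0.175]
contact_force: [-0.1, 0.4, -0.3]
grip_width: 0.0617
[ 0.4159 -0.2604  0.0592] [-3.14e+00 -1.00e-03  1.75e-01] 0.06165875636695375
```

View pics/w9.png

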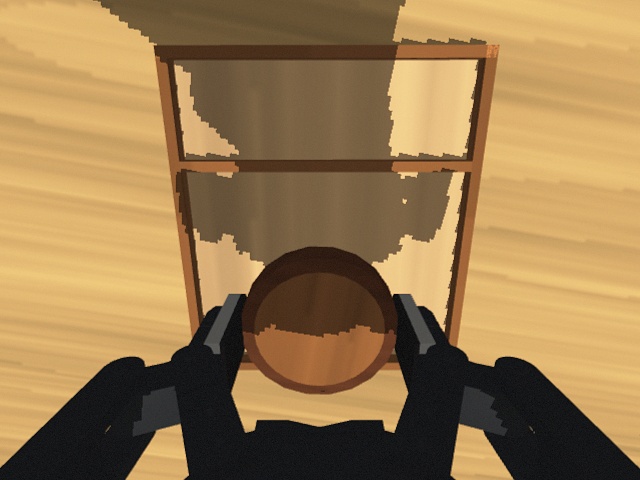

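```bash
python3 - <<'E'
from w import *
im=cv2.imread("pics/w9.png"); crop(im,"w9c",140,30,375,345,2)
c,d=load("w9"); q=unproj(c,[[154,45],[499,45],[171,171],[480,171]],.013);print(q.round(4))
for i,off in((0,.110),(2,.055)):
  ey=(q[i]-q[i+1])[:2]; y=np.arctan2(-ey[0],ey[1]); print(y,np.linalg.norm(ey),q[i:i+2].mean(0)[:2]-off*np.array([np.cos(y),np.sin(y)]))
print("coaster",unproj(c,[320,318],.0592-.0102+.014))
E
```

```text
[[ 0.5113 -0.1704  0.013 ]
 [ 0.5372 -0.3171  0.013 ]
 [ 0.4579 -0.1802  0.013 ]
 [ 0.4837 -0.326   0.013 ]]
0.17505345015021181 0.14893250517942305 [ 0.41592767 -0.26290934]
0.17526841916492683 0.14807949210044075 [ 0.41664974 -0.26266405]
coaster [[ 0.42136321 -0.25913625  0.063     ]]
```

View pics/w9c.png

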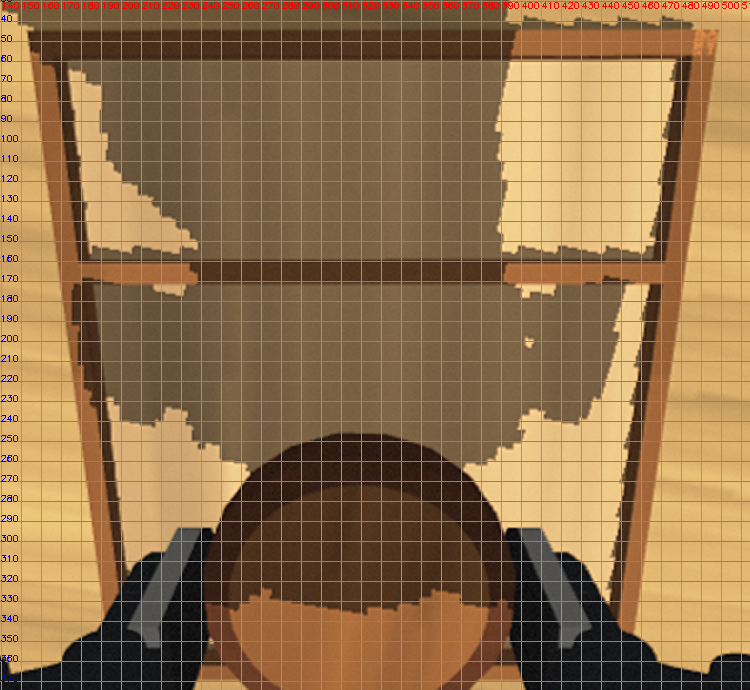

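```bash
python3 - <<'E'
from w import *
im=cv2.imread("pics/w9.png"); crop(im,"w9d",230,235,180,170,4)
c,d=load("w9");
for r in (324,327,330): print("coaster",unproj(c,[320,r],.063))
t=np.linspace(0,2*np.pi,13)[:-1]
for ctr in ([.4169,-.2602],):
  print(proj(c,np.c_[ctr[0]+.032*np.cos(t),ctr[1]+.032*np.sin(t),np.full(12,.063)]).round(0).tolist())
E
```

```text
coaster [[ 0.41869733 -0.2596099   0.063     ]]
coaster [[ 0.41735225 -0.25984888  0.063     ]]
coaster [[ 0.41599898 -0.26008931  0.063     ]]
[[336.0, 254.0], [291.0, 258.0], [256.0, 281.0], [240.0, 316.0], [246.0, 351.0], [271.0, 379.0], [307.0, 392.0], [346.0, 390.0], [380.0, 371.0], [399.0, 340.0], [399.0, 304.0], [376.0, 272.0]]
```

View pics/w9d.png

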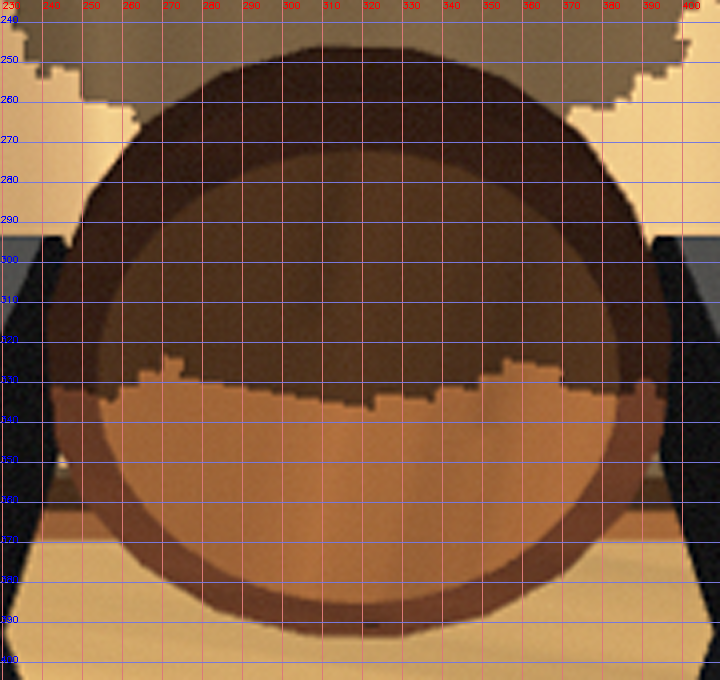

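```bash
python3 -m pendant '[[-1,[0,-0.2,-1.5],[0,0,0]],[-1,[0,0,-1.5],[0,0,0]],[-1,[0,0,-0.9],[0,0,0]],[-1,[0,0,-0.3],[0,0,0]],[-1,[0,0,0],[0,0,0]],[-1,[0,0,-0.1],[0,0,0]],[-1,[0,0,0],[0,0,0]]]'
```

```text
time_s: 19.65
tool_pos: [0.4149, -0.264, 0.0166]
ee_rot: [3.141, -0.0, 0.172]
contact_force: [0.4, -0.1, -0.1]
grip_width: 0.0616
```

```bash
python3 -m pendant '[[-1,[0.1,0.1,-0.1],[0,0,0]],[-1,[0,0,0],[0,0,0]],[-1,[0,0,-0.05],[0,0,0]],[-1,[0,0,0],[0,0,0]]]'
```

```text
time_s: 20.05
tool_pos: [0.4159, -0.2629, 0.0151]
ee_rot: [-3.141, -0.001, 0.172]
contact_force: [0.3, 0.4, 4.5]
grip_width: 0.0618
```

```bash
python3 -m pendant '[[0.6,[0,0,0],[0,0,0]],[0.8,[0,0,0],[0,0,0]],[0.8,[0,0,0],[0,0,0]],[0.8,[0,0,0],[0,0,0]],[0.8,[0,0,1.5],[0,0,0]],[0.9,[0,0,4],[0,0,0]],[1,[0,0,4.5],[0,0,0]],[1,[0.1,3,3],[0,0,0]],[1,[0.2,4,0],[0,0,0]],[1,[0.2,4,0],[0,0,0]]]'; python3 w.py w10;  python3 -m pendant '[[1,[0.2,4,0],[0,0,0]],[1,[0.2,4,0],[0,0,0]],[1,[0.2,4,0],[0,0,0]],[1,[0.2,3.4,0],[0,0,0]],[1,[0,0,0],[0,0,0]],[1,[0,0,0],[0,0,0]],[1,[0,0,0],[0,0,0]]]'; python3 w.py w11; python3 - <<'E'
from h import *
for n in("side","top"): cv2.imwrite(f"pics/{n}11.png",cams.capture(n)[:,:,::-1])
E
```

```text
time_s: 21.05
tool_pos: [0.4213, -0.1524, 0.1459]
ee_rot: [3.141, -0.003, 0.17]
contact_force: [0.7, 0.2, 0.7]
grip_width: 0.0852
[ 0.4213 -0.1524  0.1459] [ 3.141e+00 -3.000e-03  1.700e-01] 0.08521525770098329
time_s: 21.8
tool_pos: [0.4286, -0.0001, 0.1449]
ee_rot: [3.141, -0.0, 0.17]
contact_force: [-0.7, 0.6, -0.8]
grip_width: 0.0854
[ 4.286e-01 -1.000e-04  1.449e-01] [ 3.141 -0.     0.17 ] 0.08536008742157548
```

View pics/w10.png

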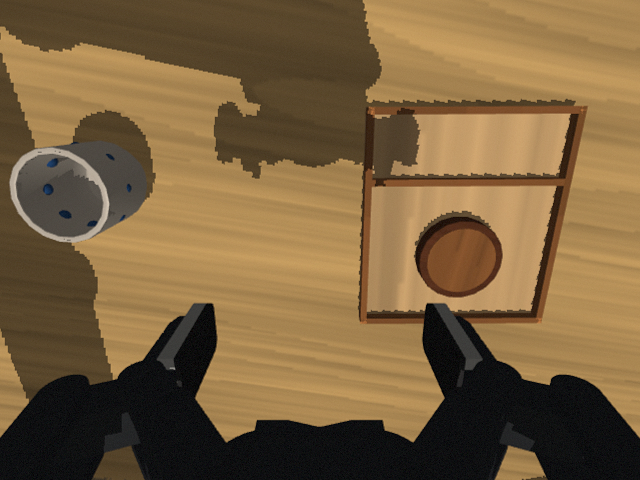

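View pics/w11.png

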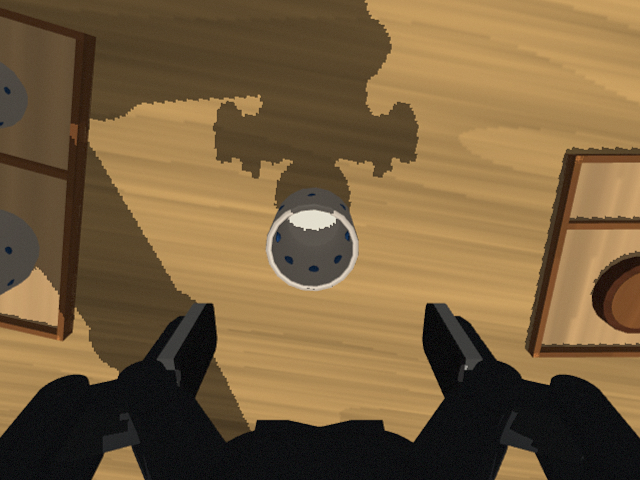

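View pics/side11.png

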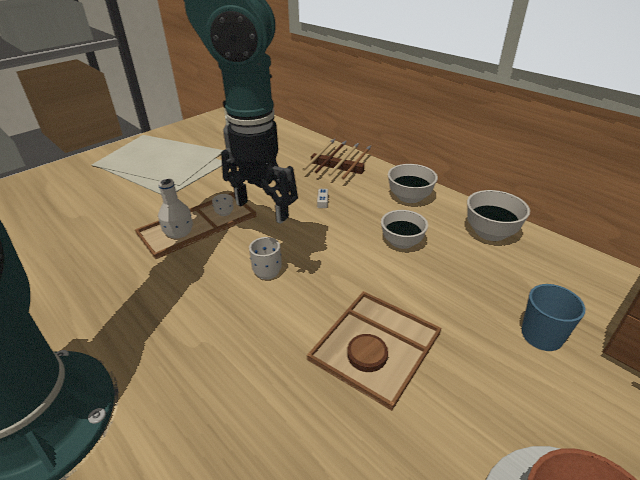

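View pics/top11.png

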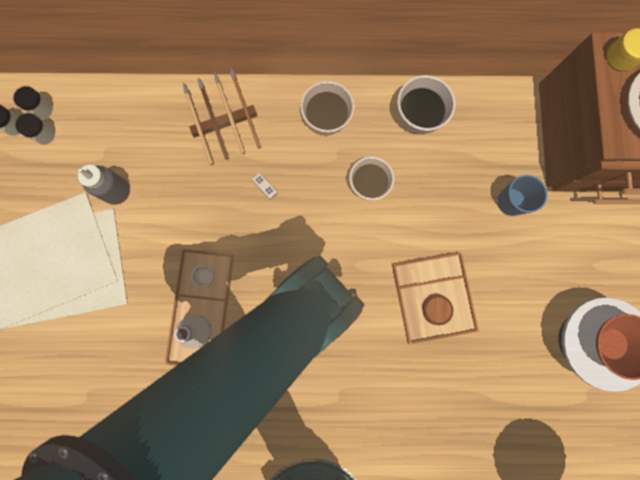

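```bash
python3 - <<'E'
from w import *
from scipy.optimize import least_squares
im=cv2.imread("pics/w10.png"); crop(im,"w10c",350,95,250,240,3)
c,d=load("w10")
uv=np.array([[368,107],[586,107],[541,321],[360,321]]);L=np.array([[.085,.075],[.085,-.075],[-.085,-.075],[-.085,.075]])
q=unproj(c,uv,.013)[:,:2]
def W(p): s,k=np.sin(p[2]),np.cos(p[2]); return L@np.array([[k,s],[-s,k]])+p[:2]
r=least_squares(lambda p:(W(p)-q).ravel(),[.44,-.26,.17]); p=r.x; print(p,r.fun.round(4))
print("wide",p[:2]-.025*np.array([np.cos(p[2]),np.sin(p[2])]),"slot",p[:2]+.0575*np.array([np.cos(p[2]),np.sin(p[2])]))
print("coaster",unproj(c,[463,256],.019))
c,d=load("w11"); print("tea",unproj(c,[312,248],.065),manip.observe()["tool_pos"])
im=cv2.imread("pics/w11.png"); crop(im,"w11c",260,180,105,115,6)
E
```

```text
[ 0.44164074 -0.25792876  0.17416025] [ 0.0012  0.0008  0.0019 -0.0007 -0.0012 -0.0002 -0.0019  0.0001]
wide [ 0.41701893 -0.26226079] slot [ 0.49827091 -0.24796509]
coaster [[ 0.41890652 -0.262878    0.019     ]]
tea [[0.43069251 0.00530657 0.065     ]] [ 4.28629665e-01 -3.89251485e-04  1.44955484e-01]
```

View pics/w10c.png

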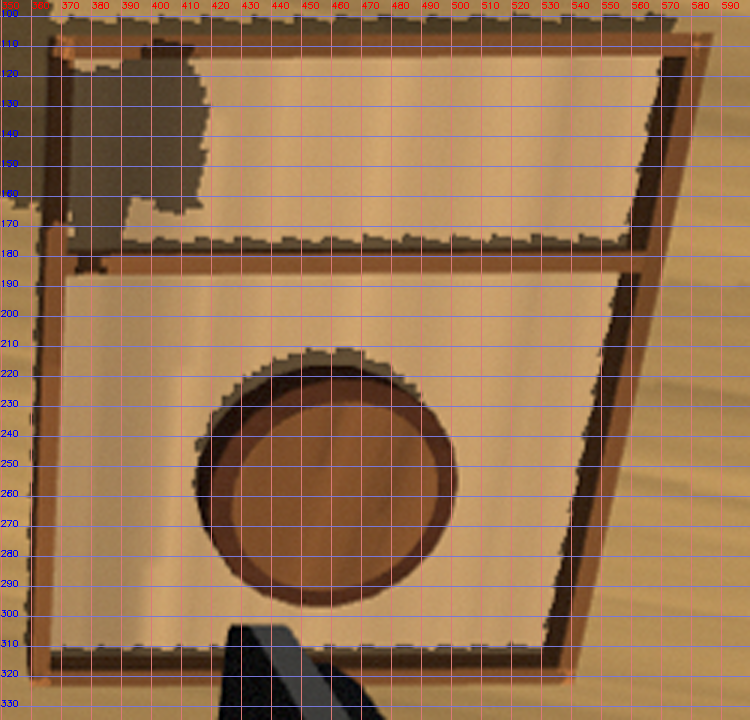

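View pics/w11c.png

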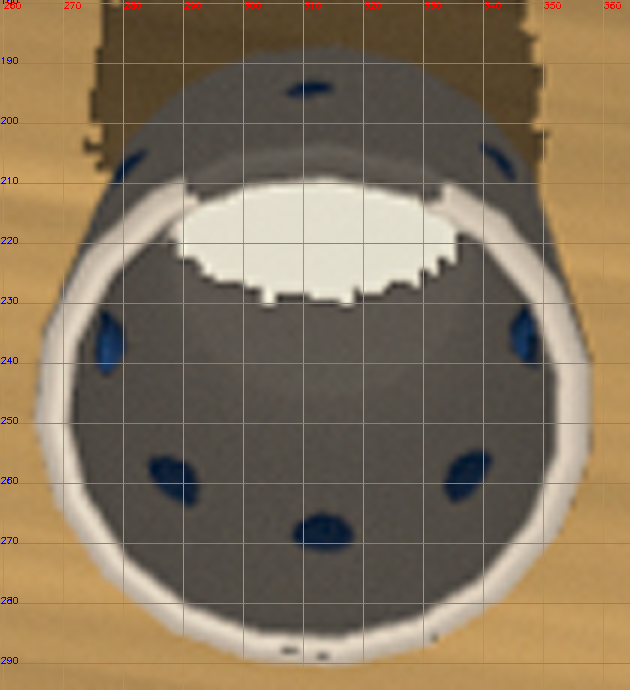

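```bash
python3 -m pendant '[[1,[0.15,0.6,-2],[0,0,0]],[1,[0,0,-1],[0,0,0]],[1,[0,0,-3],[0,0,0]],[1,[0,0,-3],[0,0,0]],[1,[0,0,-1.4],[0,0,0]],[1,[0,0,-0.5],[0,0,0]],[1,[0,0,0],[0,0,0]],[1,[0,0,0],[0,0,0]]]'; python3 w.py w12
```

```text
time_s: 22.75
tool_pos: [0.4306, 0.0064, 0.0363]
ee_rot: [3.141, -0.001, 0.171]
contact_force: [0.2, 0.0, -0.1]
grip_width: 0.0851
[0.4306 0.0064 0.0363] [ 3.141e+00 -1.000e-03  1.710e-01] 0.08506653587166273
```

View pics/w12.png

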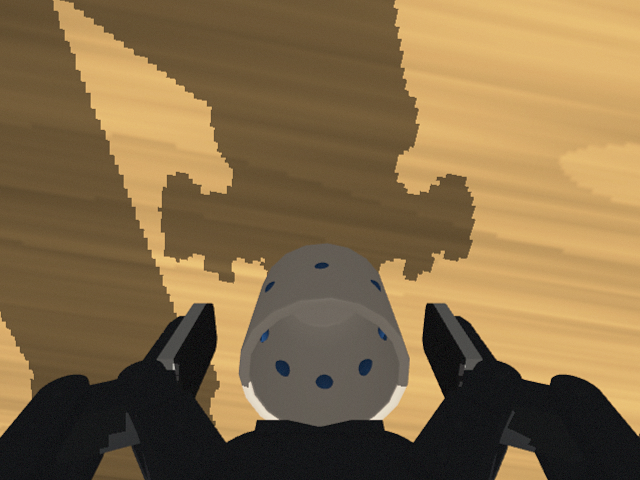

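```bash
python3 -m pendant '[[0.6,[0,-0.1,0],[0,0,0]],[0.2,[0,0,0],[0,0,0]],[-1,[0,0,0],[0,0,0]],[-1,[0,0,0],[0,0,0]],[-1,[0,0,0],[0,0,0]],[-1,[0,0,0],[0,0,0]],[-1,[0,0,0],[0,0,0]],[-1,[0,0,0],[0,0,0]]]';python3 w.py w13;python3 - <<'E'
from w import *
im=cv2.imread("pics/w13.png"); crop(im,"w13c",220,230,200,200,4)
c,d=load("w13"); t=np.linspace(0,2*np.pi,13)[:-1]; x,y=d["tcp"][:2]
print(proj(c,np.c_[x+.029*np.cos(t+.17),y+.029*np.sin(t+.17),np.full(12,.065)]).round(1).tolist())
E
```

```text
time_s: 23.6
tool_pos: [0.4305, 0.0059, 0.0365]
ee_rot: [3.141, -0.001, 0.172]
contact_force: [-0.9, 0.2, 6.6]
grip_width: 0.0557
[0.4305 0.0059 0.0365] [ 3.141e+00 -1.000e-03  1.720e-01] 0.05573027987706717
[[321.5, 294.7], [274.6, 305.8], [242.6, 335.2], [233.7, 372.7], [248.1, 407.5], [279.8, 431.4], [320.8, 439.8], [361.7, 431.4], [393.7, 407.6], [408.3, 372.9], [399.8, 335.4], [368.1, 306.0]]
```

View pics/w13c.png

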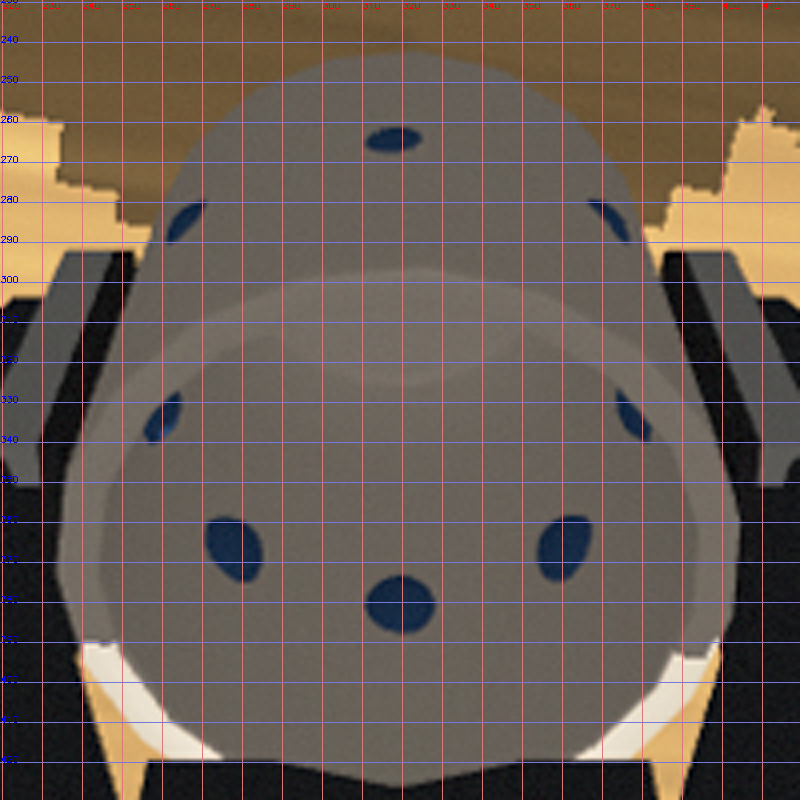

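```bash
python3 -m pendant '[[-1,[0,0,1.5],[0,0,0]],[-1,[0,-1,3],[0,0,0]],[-1,[0,-3,1],[0,0,0]],[-1,[-0.3,-4,0],[0,0,0]],[-1,[-0.3,-4,0],[0,0,0]],[-1,[-0.3,-4,0],[0,0,0]],[-1,[-0.3,-4,0],[0,0,0]],[-1,[-0.1,-4,0],[0,0,0]],[-1,[0,-2.8,0],[0,0,0]],[-1,[0,0,0],[0,0,0]]]';python3 -m pendant '[[-1,[0,0,0],[0,0,0]],[-1,[0,0,0],[0,0,0]],[-1,[0,0,0],[0,0,0]]]'; python3 w.py w14
```

```text
time_s: 24.65
tool_pos: [0.4172, -0.2675, 0.0917]
ee_rot: [3.135, -0.001, 0.166]
contact_force: [0.7, 1.1, -1.1]
grip_width: 0.0559
time_s: 24.95
tool_pos: [0.4171, -0.2602, 0.0906]
ee_rot: [-3.14, 0.0, 0.174]
contact_force: [0.3, 0.0, -1.3]
grip_width: 0.0558
[ 0.4171 -0.2602  0.0906] [-3.14   0.     0.174] 0.05583642567011053
```

View pics/w14.png

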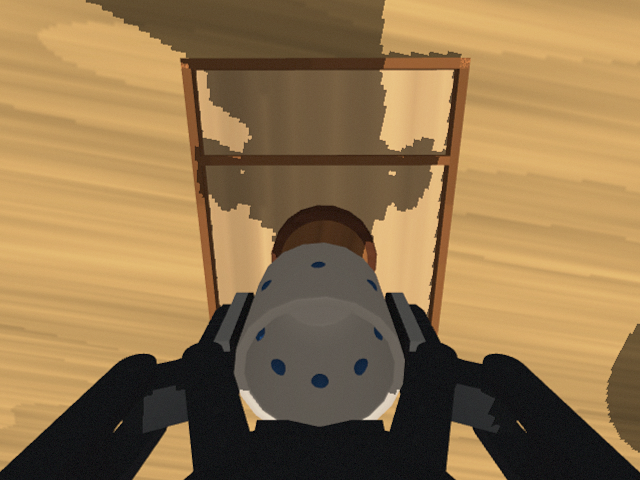

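```bash
python3 - <<'E'
from w import *
im=cv2.imread("pics/w14.png"); crop(im,"w14c",260,195,130,80,6)
c,d=load("w14"); t=np.radians([-80,-60,-30,0,30,60,80])
for z in (.005,.019): print(proj(c,np.c_[.4167+.032*np.cos(t+.17),-.2624+.032*np.sin(t+.17),np.full(7,z)]).round(1).tolist())
print(manip.observe()["tool_pos"])
E
```

```text
[[374.1, 242.3], [368.8, 226.3], [350.5, 207.8], [324.1, 200.8], [297.7, 207.6], [279.0, 225.9], [273.5, 241.8]]
[[377.5, 250.4], [371.9, 233.6], [352.4, 214.0], [324.4, 206.6], [296.3, 213.8], [276.4, 233.1], [270.6, 249.9]]
[ 0.41717254 -0.26037061  0.09060972]
```

View pics/w14c.png

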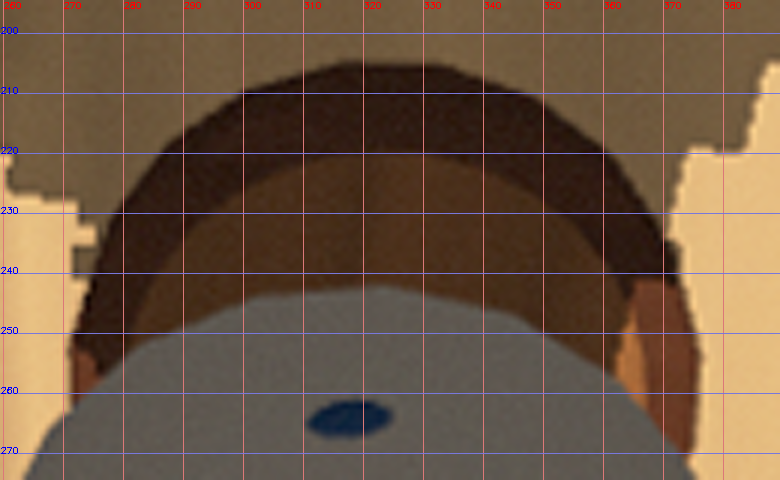

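```bash
python3 - <<'E'
from w import *
c,d=load("w14"); x,y=d["tcp"][:2]
C,S=np.cos(.174),np.sin(.174)
for dx in(0,-.001,-.002): print(dx,proj(c,[[x+(dx+.029)*C,y+(dx+.029)*S,.0541+.016],[x+(dx+.022)*C,y+(dx+.022)*S,.0541]]).round(1).tolist())
for X in(.4167,.4157,.4147,.4137): print(X,proj(c,[[X+.032*C,-.2624+.032*S,.005]]).round(1).tolist())
q=unproj(c,[[181.5,59],[470,58.5]],.013);print(q.mean(0)[:2]-.11*np.array([C,S]),np.linalg.norm(q[1]-q[0]))
q=unproj(c,[[197,165],[450,165]],.013);print(q.mean(0)[:2]-.055*np.array([C,S]))
E
```

```text
0 [[320.7, 240.8], [320.6, 243.2]]
-0.001 [[320.7, 243.0], [320.6, 245.2]]
-0.002 [[320.7, 245.1], [320.6, 247.1]]
0.4167 [[323.9, 200.8]]
0.4157 [[323.6, 202.4]]
0.4147 [[323.3, 204.0]]
0.4137 [[323.1, 205.6]]
[ 0.41557897 -0.26305588] 0.14843517631319084
[ 0.41616327 -0.26202426]
```

```bash
python3 -m pendant '[[-1,[-0.2,0,-1],[0,0,0]],[-1,[0,0,-1.2],[0,0,0]],[-1,[0,0,-0.8],[0,0,0]],[-1,[0,0,-0.2],[0,0,0]],[-1,[0,0,0],[0,0,0]],[-1,[0,0,0],[0,0,0]]]'
```

```text
time_s: 25.6
tool_pos: [0.4152, -0.2622, 0.0589]
ee_rot: [3.141, -0.0, 0.172]
contact_force: [0.2, -1.0, -1.7]
grip_width: 0.056
```

```bash
python3 -m pendant '[[-1,[0,0,-0.2],[0,0,0]],[-1,[0,0,0],[0,0,0]],[-1,[0,0,-0.1],[0,0,0]],[-1,[0,0,0],[0,0,0]],[-1,[0,0,-0.05],[0,0,0]],[-1,[0,0,0],[0,0,0]]]'; python3 w.py w15;  python3 - <<'E'
from h import *
im=cams.capture("side")[:,:,::-1]; crop(im.copy(),"side15c",310,270,140,140,5)
E
```

```text
time_s: 26.2
tool_pos: [0.4152, -0.262, 0.0556]
ee_rot: [-3.141, -0.0, 0.172]
contact_force: [-0.6, 0.1, 3.2]
grip_width: 0.0556
[ 0.4152 -0.262   0.0556] [-3.141 -0.     0.172] 0.05557534224730055
```

View pics/side15c.png

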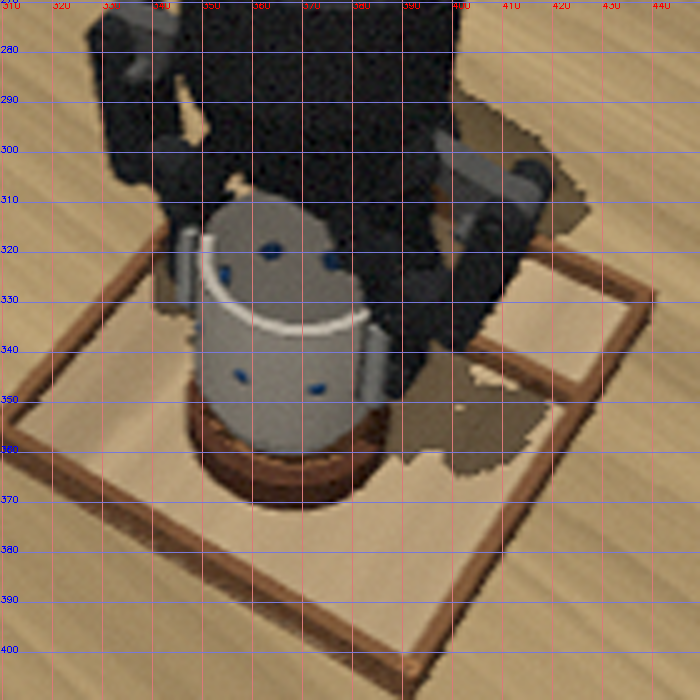

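View pics/w15.png

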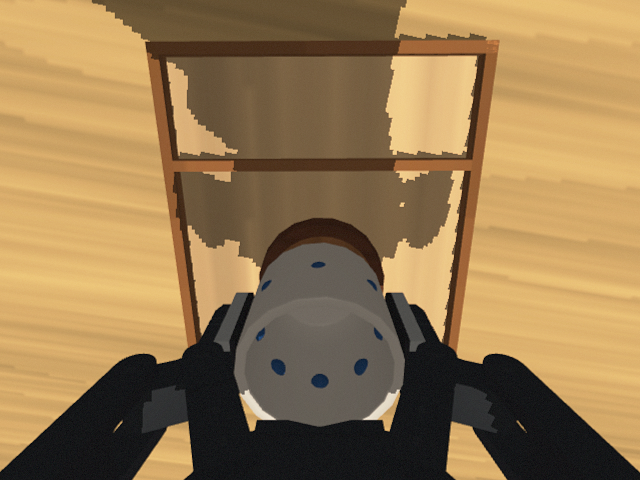

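```bash
python3 - <<'E'
from w import *
im=cv2.imread("pics/w15.png"); crop(im,"w15c",250,205,145,90,5)
c,d=load("w15"); x,y=d["tcp"][:2]
C,S=np.cos(.172),np.sin(.172)
for X in(0,-.001,-.002,-.003,.001): print(X,proj(c,[[x+(X+.032)*C,y+(X+.032)*S,.005],[x+(X+.029)*C,y+(X+.029)*S,.019+.016]]).round(1).tolist(), proj(c,[[x+X*C-s*.032*S*-1,y+X*S-s*.032*C,.019] for s in(1,-1)]).round(0).tolist())
E
```

```text
0 [[320.3, 215.4], [320.5, 240.8]] [[384.0, 284.0], [257.0, 284.0]]
-0.001 [[320.3, 217.3], [320.5, 242.9]] [[384.0, 286.0], [257.0, 286.0]]
-0.002 [[320.3, 219.2], [320.5, 245.1]] [[384.0, 288.0], [257.0, 288.0]]
-0.003 [[320.3, 221.0], [320.5, 247.2]] [[384.0, 290.0], [257.0, 290.0]]
0.001 [[320.3, 213.5], [320.6, 238.6]] [[384.0, 283.0], [257.0, 283.0]]
```

View pics/w15c.png

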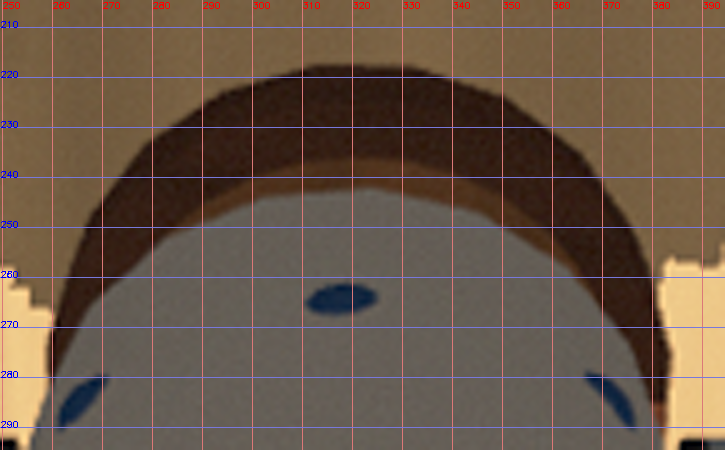

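```bash
python3 -m pendant '[[0.5,[0,0,0],[0,0,0]],[0.8,[0,0,0],[0,0,0]],[0.8,[0,0,0],[0,0,0]],[0.8,[0,0,0],[0,0,0]],[0.8,[0,0,2],[0,0,0]],[0.9,[0,0,4],[0,0,0]],[1,[0,0,4.5],[0,0,0]],[1,[1,2,0],[0,0,-0.1]],[1,[2.4,3.3,0],[0,0,-0.1]],[1,[2.4,3.3,0],[0,0,-0.1]]]'; python3 -m pendant '[[1,[2.4,3.3,0],[0,0,-0.1]],[1,[2.4,3.3,0],[0,0,-0.1]],[1,[2.4,3.3,0],[0,0,-0.1]],[1,[2.4,3.3,0],[0,0,-0.1]],[1,[2.4,3.3,0],[0,0,-0.1]],[1,[2.4,3.3,0],[0,0,-0.1]],[1,[2.4,3.3,0],[0,0,-0.1]],[1,[2.4,3.3,0],[0,0,0]],[1,[2.4,3.3,0],[0,0,0]],[1,[1.4,1.8,0],[0,0,0]]]'; python3 -m pendant '[[1,[0,0,-2],[0,0,0]],[1,[0,0,0],[0,0,0]],[1,[0,0,0],[0,0,0]]]'; python3 w.py w16;python3 - <<'E'
from h import *
print(manip.observe()["joint_positions"].round(2))
for n in("side","top"): cv2.imwrite(f"pics/{n}16.png",cams.capture(n)[:,:,::-1])
E
```

```text
time_s: 27.3
tool_pos: [0.4737, -0.1755, 0.161]
ee_rot: [-3.141, -0.002, -0.135]
contact_force: [0.2, -0.0, -0.1]
grip_width: 0.0857
time_s: 28.3
tool_pos: [0.7047, 0.1439, 0.1591]
ee_rot: [-3.141, 0.001, -0.823]
contact_force: [0.1, -0.2, 0.0]
grip_width: 0.0857
time_s: 28.6
tool_pos: [0.7015, 0.1373, 0.1393]
ee_rot: [3.139, 0.001, -0.831]
contact_force: [-0.7, 0.1, 0.7]
grip_width: 0.085
[0.7015 0.1373 0.1393] [ 3.139e+00  1.000e-03 -8.310e-01] 0.08500227108834738
[-0.86  1.01  1.12  1.73 -1.02  1.11 -1.8 ]
```

View pics/w16.png

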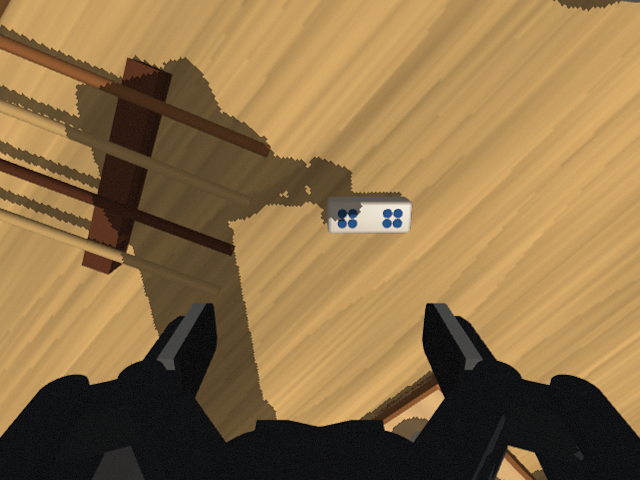

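View pics/side16.png

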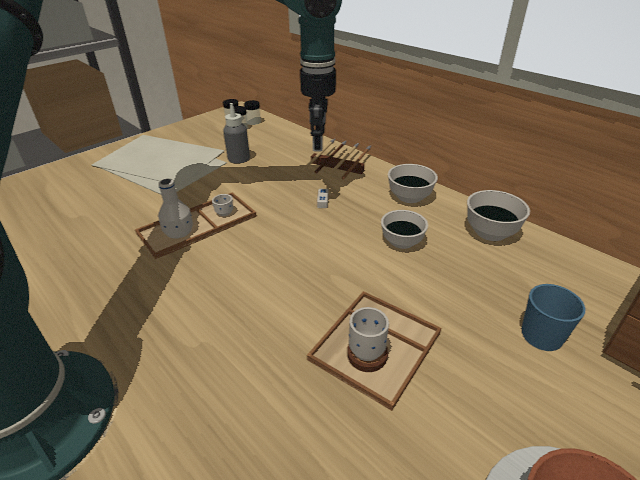

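View pics/top16.png

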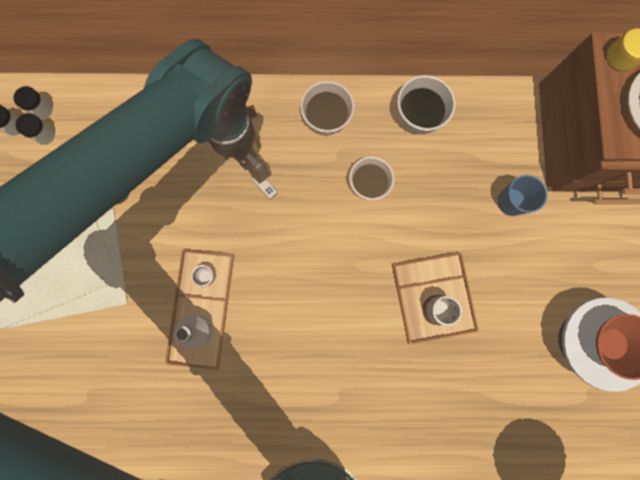

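```bash
python3 - <<'E'
from w import *
im=cv2.imread("pics/w16.png"); crop(im,"w16c",315,180,110,65,6)
c,d=load("w16"); q=unproj(c,[[347.3,218.2],[393,218]],.02);e=q[1]-q[0];print(q.mean(0),np.arctan2(e[1],e[0])%np.pi,np.linalg.norm(e), "jaw",(d["rot"][2]-np.pi/2)%np.pi, manip.observe()["tool_pos"],manip.observe()["ee_rot"])
E
```

```text
[0.6816431  0.10589257 0.02      ] 0.7438465457668206 0.03243283221212268 jaw 0.7397946361205814 [0.70280345 0.13721714 0.14101274] [-3.14150074e+00 -5.10431566e-04 -8.31055578e-01]
```

View pics/w16c.png

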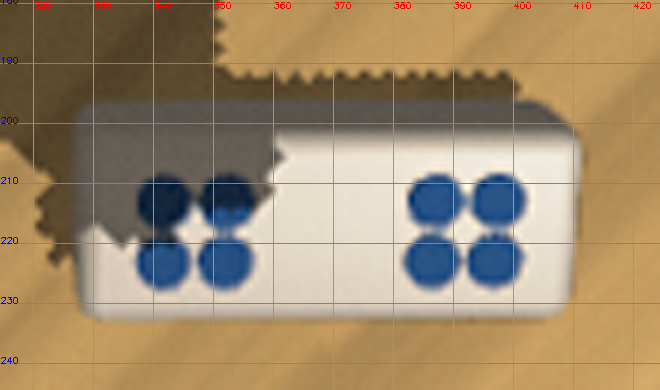

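```bash
python3 -m pendant '[[1,[-2.2,-3.3,0],[0,0,0]],[0.8,[0,0,-3],[0,0,0]],[0.8,[0,0,-3],[0,0,0]],[0.8,[0,0,-2.5],[0,0,0]],[0.8,[0,0,0],[0,0,0]],[0.8,[0,0,0],[0,0,0]],[0.8,[0,0,0],[0,0,0]]]'; python3 w.py w17
```

```text
time_s: 29.45
tool_pos: [0.6823, 0.1052, 0.0575]
ee_rot: [-3.14, -0.002, -0.829]
contact_force: [-0.4, -0.3, 0.1]
grip_width: 0.0768
[0.6823 0.1052 0.0575] [-3.14e+00 -2.00e-03 -8.29e-01] 0.07675199177184651
```

View pics/w17.png

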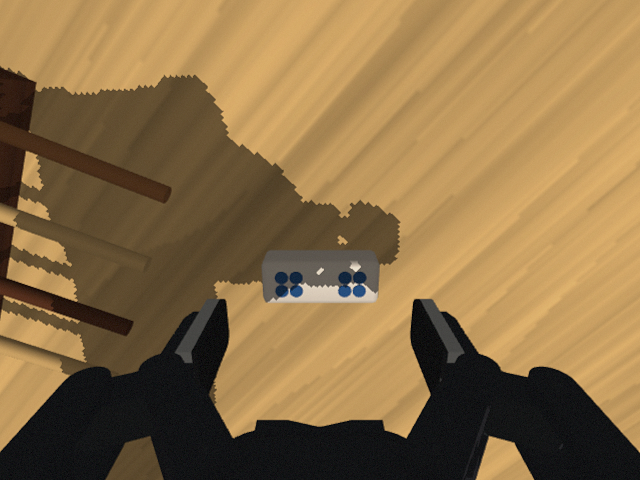

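```bash
python3 - <<'E'
from w import *
c,d=load("w17"); q=unproj(c,[[288.5,284.5],[352,284.5]],.02);e=q[1]-q[0];print(q.mean(0),np.arctan2(e[1],e[0])%np.pi,np.linalg.norm(e), "jaw",(d["rot"][2]-np.pi/2)%np.pi, manip.observe()["tool_pos"],manip.observe()["ee_rot"])
E
```

```text
[0.68177457 0.10624637 0.02      ] 0.7431212298599061 0.032064301974230415 jaw 0.7419731508585365 [0.68239225 0.10542372 0.05747534] [-3.13939332e+00 -2.32122713e-03 -8.28589724e-01]
```

```bash
python3 -m pendant '[[0.8,[0,0.1,-2],[0,0,0]],[0.8,[0,0,-1.6],[0,0,0]],[0.8,[0,0,-0.6],[0,0,0]],[0.8,[0,0,0],[0,0,0]],[0.8,[0,0,0],[0,0,0]],[0.4,[0,0,0],[0,0,0]],[-1,[0,0,0],[0,0,0]],[-1,[0,0,0],[0,0,0]],[-1,[0,0,0],[0,0,0]],[-1,[0,0,0],[0,0,0]]]'; python3 -m pendant '[[-1,[0,0,0],[0,0,0]],[-1,[0,0,0],[0,0,0]]]'
```

```text
time_s: 30.5
tool_pos: [0.682, 0.1067, 0.0144]
ee_rot: [-3.14, -0.001, -0.828]
contact_force: [0.7, -0.1, 5.7]
grip_width: 0.0585
time_s: 30.7
tool_pos: [0.6819, 0.1066, 0.0143]
ee_rot: [-3.141, -0.001, -0.828]
contact_force: [-0.3, 0.7, 5.6]
grip_width: 0.0586
```

```bash
python3 -m pendant '[[-1,[0,0,2],[0,0,0]],[-1,[0,0,3],[0,0,0]],[-1,[0,0,3],[0,0,0]],[-1,[-1.8,-3.5,0],[0,0,0.1]],[-1,[-1.8,-3.5,0],[0,0,0.1]],[-1,[-1.8,-3.5,0],[0,0,0.1]],[-1,[-1.8,-3.5,0],[0,0,0.1]],[-1,[-1.8,-3.5,0],[0,0,0.1]],[-1,[-1.8,-3.5,0],[0,0,0.1]],[-1,[-1.8,-3.5,0],[0,0,0.1]]]'; python3 -m pendant '[[-1,[-1.8,-3.5,0],[0,0,0.1]],[-1,[-1.8,-3.5,0],[0,0,0.1]],[-1,[-1.8,-3.5,0],[0,0,0.1]],[-1,[-0.4,-0.5,0],[0,0,0]],[-1,[0,0,0],[0,0,0]],[-1,[0,0,0],[0,0,0]],[-1,[0,0,0],[0,0,0]],[-1,[0,0,0],[0,0,0]]]'; python3 w.py w18
```

```text
time_s: 31.7
tool_pos: [0.5542, -0.139, 0.094]
ee_rot: [-3.141, -0.0, -0.124]
contact_force: [1.4, -0.7, -0.8]
grip_width: 0.0585
time_s: 32.5
tool_pos: [0.4981, -0.2463, 0.093]
ee_rot: [-3.141, 0.0, 0.175]
contact_force: [-0.1, -0.4, -1.1]
grip_width: 0.0587
[ 0.4981 -0.2463  0.093 ] [-3.141  0.     0.175] 0.05874200452657182
```

View pics/w18.png

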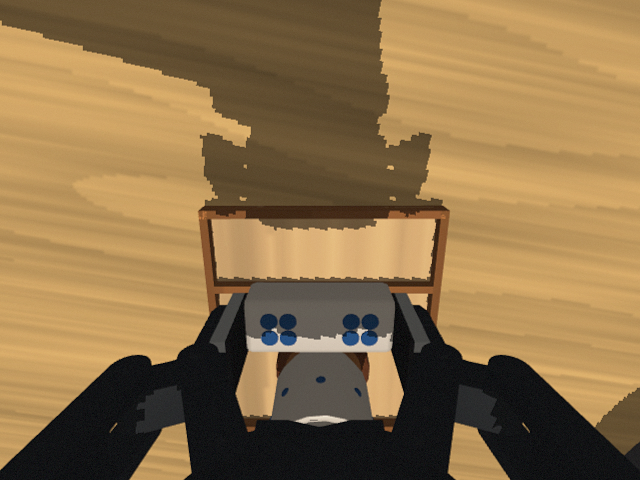

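```bash
python3 - <<'E'
from w import *
im=cv2.imread("pics/w18.png"); crop(im,"w18c",190,195,270,110,2)
c,d=load("w18"); q=unproj(c,[[199,208.5],[449.5,208.5]],.013);e=(q[0]-q[1])[:2];y=np.arctan2(-e[0],e[1]);print(np.linalg.norm(e),y,"slot",q.mean(0)[:2]-.0275*np.array([np.cos(y),np.sin(y)]))
q=unproj(c,[[278.5,329.5],[361,329.5]],.0987);e=(q[0]-q[1])[:2];print("rest",q.mean(0),np.arctan2(-e[0],e[1]),np.linalg.norm(e));print(manip.observe()["tool_pos"],manip.observe()["ee_rot"])
E
```

```text
0.14815452019065184 0.1753223751125238 slot [ 0.4988966  -0.24852082]
rest [ 0.49963124 -0.24561219  0.0987    ] 0.17543770307553053 0.03220500750151193
[ 0.49791654 -0.24652512  0.09303327] [-3.14099856e+00  2.41485512e-04  1.74431612e-01]
```

View pics/w18c.png

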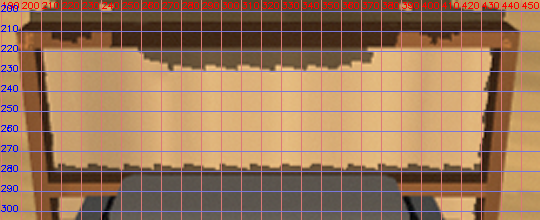

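```bash
python3 -m pendant '[[-1,[0,-0.05,-2],[0,0,0]],[-1,[0,0,-2.5],[0,0,0]],[-1,[0,0,-1.5],[0,0,0]],[-1,[0,0,-1],[0,0,0]],[-1,[0,0,0],[0,0,0]],[-1,[0,0,0],[0,0,0]],[-1,[0,0,0],[0,0,0]]]'; python3 w.py w19
```

```text
time_s: 33.25
tool_pos: [0.4976, -0.2488, 0.024]
ee_rot: [3.141, -0.001, 0.172]
contact_force: [-0.7, -0.6, -0.2]
grip_width: 0.0585
[ 0.4976 -0.2488  0.024 ] [ 3.141e+00 -1.000e-03  1.720e-01] 0.05849945858368186
```

View pics/w19.png

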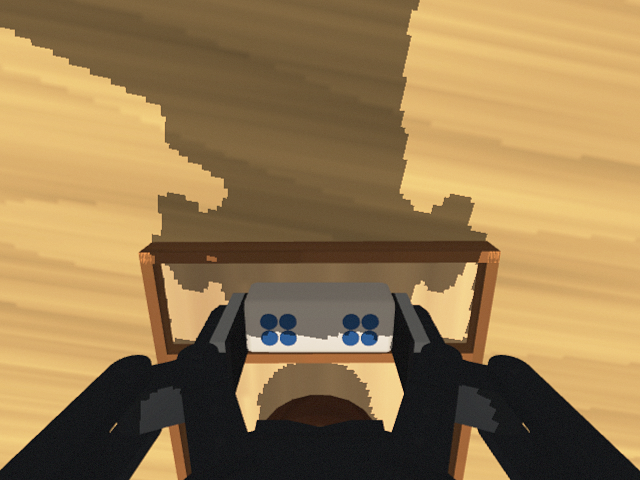

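```bash
python3 - <<'E'
from w import *
im=cv2.imread("pics/w19.png"); crop(im,"w19c",130,230,380,140,2)
c,d=load("w19"); q=unproj(c,[[140,251],[499.5,250.5]],.013);e=(q[0]-q[1])[:2];y=np.arctan2(-e[0],e[1]);print(np.linalg.norm(e),y,"slot",q.mean(0)[:2]-.0275*np.array([np.cos(y),np.sin(y)]))
q=unproj(c,[[278.5,329.5],[361,329.5]],.0297);print("rest",q.mean(0))
# project slot far rim inner & outer, divider edges for centre p
p=np.array([.4976,-.2485]);C,S=np.cos(.173),np.sin(.173)
for o in(-.0275,-.0225,.0225,.0275): print(o,proj(c,[[p[0]+o*C,p[1]+o*S,.013]]).round(1))
E
```

```text
0.1477310083306982 0.17329736870057608 slot [ 0.49816604 -0.24841469]
rest [ 0.49918335 -0.24813785  0.0297    ]
-0.0275 [[319.8 363.5]]
-0.0225 [[319.8 354.4]]
0.0225 [[319.8 263.3]]
0.0275 [[319.8 252. ]]
```

View pics/w19c.png

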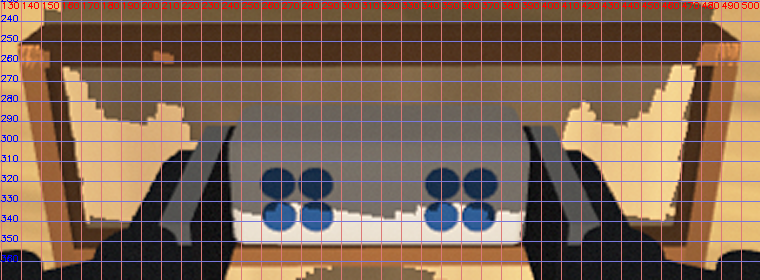

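```bash
python3 -m pendant '[[-1,[-0.1,0,-0.3],[0,0,0]],[-1,[0,0,0],[0,0,0]],[-1,[0,0,-0.1],[0,0,0]],[-1,[0,0,0],[0,0,0]],[-1,[0,0,-0.1],[0,0,0]],[-1,[0,0,0],[0,0,0]]]'
```

```text
time_s: 33.9
tool_pos: [0.4962, -0.2485, 0.0193]
ee_rot: [-3.141, -0.001, 0.172]
contact_force: [-0.8, 1.8, 9.0]
grip_width: 0.0584
```

Seated (9 N). Release, retreat upward and look.

```bash
python3 -m pendant '[[0.55,[0,0,0],[0,0,0]],[0.75,[0,0,0],[0,0,0]],[0.75,[0,0,0],[0,0,0]],[0.75,[0,0,0],[0,0,0]],[0.75,[0,0,1.5],[0,0,0]],[0.75,[0,0,3],[0,0,0]],[0.75,[0,0,4],[0,0,0]],[0.75,[0,0,4],[0,0,0]],[0.75,[1,0,4],[0,0,0]],[0.75,[2,0,2],[0,0,0]]]'; python3 -m pendant '[[0.75,[0,2,2],[0,0,0]],[0.75,[-2,4,0],[0,0,0]],[0.75,[-2,4,0],[0,0,0]],[0.75,[-2,4,0],[0,0,0]],[0.75,[-1,4,0],[0,0,0]],[0.75,[0,4,0],[0,0,0]],[0.75,[0,3,0],[0,0,0]],[0.75,[0,0,0],[0,0,0]],[0.75,[0,0,0],[0,0,0]],[0.75,[0,0,0],[0,0,0]]]'; python3 w.py w20; python3 - <<'E'
from h import *
for n in("side","top"): cv2.imwrite(f"pics/{n}20.png",cams.capture(n)[:,:,::-1])
E
```

```text
time_s: 34.9
tool_pos: [0.5254, -0.2498, 0.2065]
ee_rot: [3.14, -0.002, 0.169]
contact_force: [0.5, 0.2, 0.5]
grip_width: 0.0743
time_s: 35.9
tool_pos: [0.4561, 0.0004, 0.2235]
ee_rot: [3.141, -0.0, 0.17]
contact_force: [0.3, -0.1, -0.0]
grip_width: 0.0745
[4.561e-01 4.000e-04 2.235e-01] [ 3.141 -0.     0.17 ] 0.07449267126745232
```

View pics/w20.png

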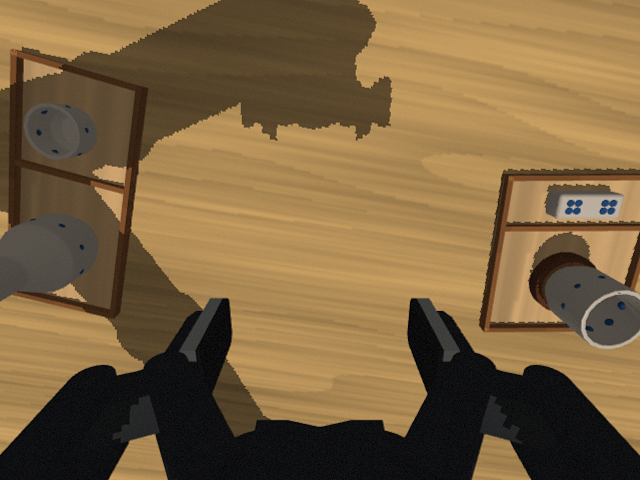

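View pics/side20.png

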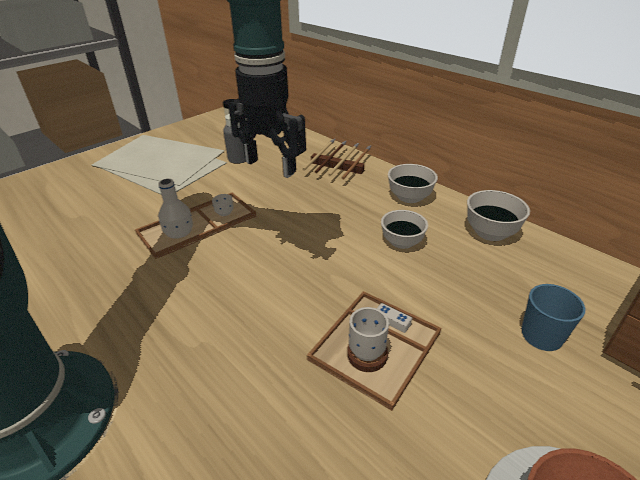

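View pics/top20.png

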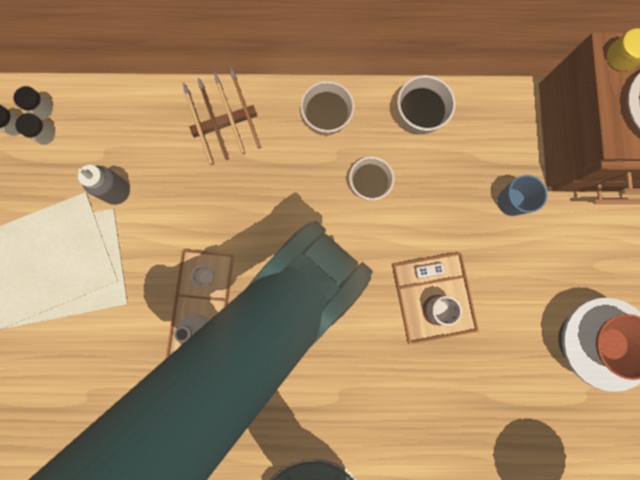

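```bash
python3 - <<'E'
from h import *
ct=cams.calibration("top");cs=cams.calibration("side")
def loc(n,cam,uv,z,p):
    d=(unproj(cam,uv,z)[0][:2]-p[:2]);C,S=np.cos(p[2]),np.sin(p[2]);print(n,np.round([d[0]*C+d[1]*S,-d[0]*S+d[1]*C],4)*1000)
Lt=[.4185,.2347,-.1084];St=[.4417,-.2577,.1736];Ls=[.4163,.2388,-.1084];Ss=[.4397,-.2577,.1736]
loc("rest t (57.5,0)",ct,[430.4,269.7],.025,St); loc("tea t(-25,0)",ct,[446,311],.084,St)
loc("sake t(70,0)",ct,[203.3,274],.043,Lt); loc("flask t(-47.5,0)",ct,[182.3,333.5],.13,Lt)
im=cv2.imread("pics/top20.png");crop(im,"t20a",385,245,100,105,5)
im=cv2.imread("pics/top16.png");crop(im,"t16b",160,245,80,130,4)
im=cv2.imread("pics/side20.png");crop(im,"s20a",300,285,150,125,5);crop(im,"s20b",130,170,135,90,5)
E
```

```text
rest t (57.5,0) [56.3 -0.5]
tea t(-25,0) [-29.3   2.6]
sake t(70,0) [68.7 -3. ]
flask t(-47.5,0) [-46.1  -0.9]
```

View pics/t20a.png

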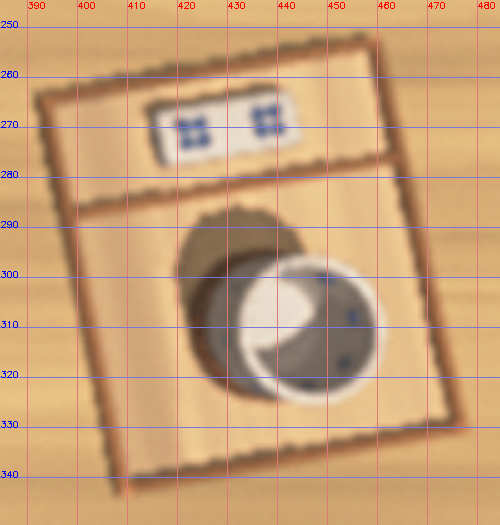

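View pics/t16b.png

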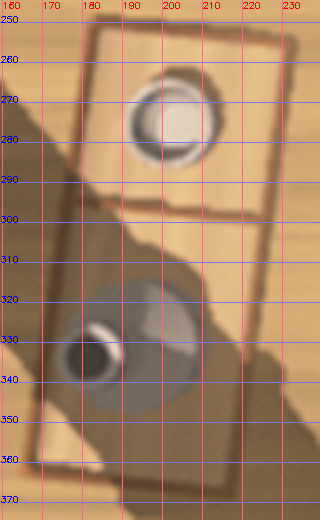

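View pics/s20a.png

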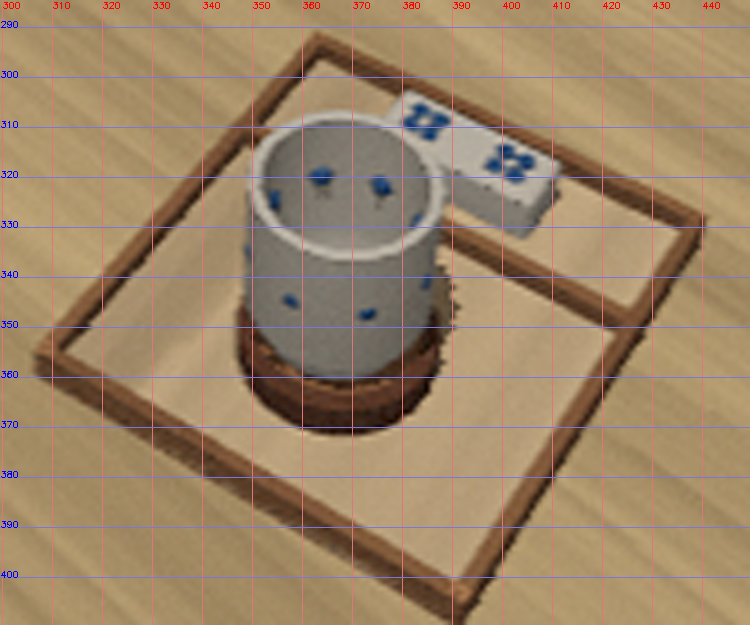

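View pics/s20b.png

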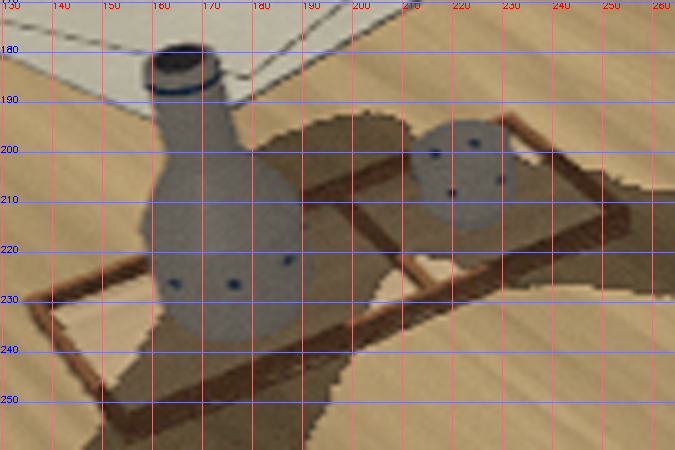

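```bash
python3 - <<'E'
from h import *
ct=cams.calibration("top");cs=cams.calibration("side")
def loc(n,cam,uv,z,p):
    d=(unproj(cam,uv,z)[0][:2]-p[:2]);C,S=np.cos(p[2]),np.sin(p[2]);print(n,(np.array([d[0]*C+d[1]*S,-d[0]*S+d[1]*C])*1000).round(1))
Lt=[.4185,.2347,-.1084];St=[.4417,-.2577,.1736];Ls=[.4163,.2388,-.1084];Ss=[.4397,-.2577,.1736]
loc("tea t",ct,[446.7,310.5],.084,St);loc("tea s",cs,[368.7,321.7],.084,Ss)
loc("rest s",cs,[394.1,312.2],.025,Ss)
loc("sake t",ct,[202.5,275],.043,Lt); loc("flask s",cs,[166,181.5],.13,Ls); 
E
```

```text
tea t [-28.6   1. ]
tea s [-28.2   0.6]
rest s [60.4  0.1]
sake t [66.5 -1.7]
flask s [-43.8  -2.1]
```

```bash
python3 - <<'E'
from cell import manip
print(manip.finish_job())
E
```

```text
the job is handed in; nothing more can be done
None
```

I made up both sets in the order asked and handed the job in about 36 s into the 133 s allowed. The flask and the sake cup are on the long tray. The coaster, the tea cup on it and the chopstick rest in its slot are on the square tray. I opened the gripper and drew it well clear before handing in.

**Placement:** in the last pictures every piece stands upright in its compartment.
- **Flask, chopstick rest and sake cup:** the flask and the rest measured within about 1 to 4 mm of their centres. The sake cup measured 2 to 4 mm off in the top camera.
- **Tea cup:** it sits about 3 mm off its compartment centre, towards the robot. The wrist camera showed it within about 1 mm of the coaster's centre just before release.

**Disagreements:** the cameras differ by 2 to 4 mm on the same piece. For example, the rest came out at 56.3 mm (top) and 60.4 mm (side) against a target of 57.5 mm.

**Not touched:** the bowls, squeeze bottle and water jar looked unmoved in the final pictures. I judged that by eye and did not measure it.

**Force:** no reported wrist reading exceeded about 9 N, but these come only at the end of each move.

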